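Find the loose solvent-tin cap and flag it

ROBOT

A 6-joint arm with a two-finger parallel gripper is mounted at the origin on the work surface. World frame = base frame: x ahead of the robot, y to its left, z up, the work surface at z = 0. Lengths are in m, angles in rad, forces in N, time in s.
With the tool pointing down it reaches from about 0.4 to 0.825 m from the base axis. Payload 7 kg.
Tool frame: the origin (TCP) lies midway between the tips of the shut fingers; the grasp point (between the pads) lies 19 mm behind it; y points along the fingers, z is the direction in which the jaws open and shut, and the axes are right-handed (so a half turn about y gives the same grasp; the last joint's range is limited). The gripper opens to 88 mm and grips with 3 to 60 N. Pads are 19 mm wide; open, the fingers measure 130 mm over their backs; the gripper's body (78 mm by 193 mm) begins 47 mm behind the grasp point.
Start: joints at [1.632, 0.359, 0.012, 0, -1.224, -0.288], TCP at [0.152, 0.658, 0.227] pointing down, gripper open.
Joint ranges: [-3.07, 3.07], [-1.43, 2.12], [-1.02, 1.25], [-3.03, 1.67], [-3.05, -0], [-3.03, 3.03]. Speed limits (rad/s): [2.39, 2.39, 3.01, 3.14, 3.14, 3.14].

INTERFACE

Orientations are given as [roll, pitch, yaw] about the fixed x, y, z axes, in that order (R = Rz(yaw) Ry(pitch) Rx(roll)).
In Python, from station import arm gives the robot as it stands.
- The arm moves only by the tool move_arm, never from a script. Its argument "deltas" is a list of rows, each an object with "dp": the shift along the tool's x, y, z in mm, a list of three; "rotation": the turn, a rotation vector about the tool's x, y, z in degrees, a list of three. A call has 1 to 5 rows; each row shifts and turns the pose as measured when the row begins, along the tool's axes as they then stand; what a row does not reach is not made up. A row lasts 1/12 s, in which the tool goes at most 41.7 mm and 7.16 degrees, less where a joint would pass 70% of its speed; a pose out of reach is approached as far as the arm can. A call is refused whole if a number of a shift passes 41.7 or a number of a turn 7.16, either way. A call with a gripper value outside its range is refused whole. "jaw" is the closure in counts, from 0 (fully open) to 255 (shut), set as the call begins (left out, the last holds). The fingers move at their own pace and stop on an object; "squeeze" is the grip in N (left out, the last holds). Time passes only in rows, so rows that do not move let the fingers close. It gives the time, the measured TCP pose, the force and the opening at its end, in the units of the state.
- arm.get_state(): the state, without advancing time (a new reading comes with each control period).
- arm.grab_frame(name): name is "side" or "top" or "wrist"; returns a dict with "pixels" (480x640x3 uint8, red, green, blue), "z_map" (480x640 float32, m along the optical axis (not along the pixel's ray), 0 where there is no reading), "fx", "fy", "cx", "cy" (pixels), "cam_to_world" (4x4, takes a point from camera to world coordinates); the wrist camera has in their place "mount" (4x4, takes a point from camera to tool coordinates, whose origin is the TCP and whose axes are the tool frame's). Camera axes: x right, y down, z forward; pixel columns grow to the right and rows downward; lengths in m; the calibration is good to about 2 mm. A picture is of the moment at which its call begins: read the wrist's pose just before it.
- arm.job_done(): hands the job in, once; it reports no verdict.
The state is a dict: "t": time; "q": joint angles; "qd": joint speeds; "joint_efforts": joint torques, N m; "eef_pos": TCP position; "ee_rot": TCP orientation; "force": force on the tool from outside, world axes, zero at the start; "moment": the same for the moment, N m; "width": finger opening in m.
Only numpy, scipy, OpenCV 4.12 (cv2) and the standard library are available. Lean on these libraries where they do the work, as an engineer would, in place of code of your own. Each camera call takes 0.05 s, during which the arm holds its last target.

TASK

One of the three leaning tins has been left with a loose wing cap. Try the caps in the tightening direction (clockwise as you face the cap) to find the one that gives, turn it fully home until it stops, then fully raise the flag beside that tin (on its left as seen from the robot). Do not force the tight caps round, leave the other flags lowered and do not push the other things about.

Things in the scene. Friction and masses are not known exactly. Their poses are not given: they have to be found in the camera images.
- rack: plywood base board 340 x 540 x 15 mm, fixed; origin under its centre, +x away from the robot, +y left. It carries three identical stands 180 mm apart along y, each with a 90 mm round, 150 mm tall aluminium tin leaning 28 deg from vertical away from the robot. Every tin's axis, pointing out of its cap, is (0.470, 0, 0.883) in the board's frame
- left_wing (a point): left tin: centre of the outer face of its black wing cap, on the tin's axis. The wing is a bar 70 mm long, 14 mm thick (along the board's y), 32 mm deep along the axis, on a cap disc 64 mm across, 12 mm thick. At the start the bar's length runs in the upright x-z plane, square to the axis and the board's y, within 0.1 rad. Fixed to the board: it does not turn with the cap
- left_pivot (a point): left tin: pivot of its flag, 90 mm left (+y) of the tin's axis. Arm 8 mm thick, its end 105 mm from the pivot; the outer 40 mm is a plate 50 mm wide (along y). Lowered it leans 40 deg from vertical towards the robot (-x); pushed from the robot's side it swings in the board's x-z plane away from the robot to a stop 9 deg past upright. Friction 0.12 N m holds it anywhere
- middle_wing (a point): middle tin: centre of the outer face of its black wing cap, on the tin's axis. The wing is a bar 70 mm long, 14 mm thick (along the board's y), 32 mm deep along the axis, on a cap disc 64 mm across, 12 mm thick. At the start the bar's length runs in the upright x-z plane, square to the axis and the board's y, within 0.1 rad. Fixed to the board: it does not turn with the cap
- middle_pivot (a point): middle tin: pivot of its flag, 90 mm left (+y) of the tin's axis. Arm 8 mm thick, its end 105 mm from the pivot; the outer 40 mm is a plate 50 mm wide (along y). Lowered it leans 40 deg from vertical towards the robot (-x); pushed from the robot's side it swings in the board's x-z plane away from the robot to a stop 9 deg past upright. Friction 0.12 N m holds it anywhere
- right_wing (a point): right tin: centre of the outer face of its black wing cap, on the tin's axis. The wing is a bar 70 mm long, 14 mm thick (along the board's y), 32 mm deep along the axis, on a cap disc 64 mm across, 12 mm thick. At the start the bar's length runs in the upright x-z plane, square to the axis and the board's y, within 0.1 rad. Fixed to the board: it does not turn with the cap
- right_pivot (a point): right tin: pivot of its flag, 90 mm left (+y) of the tin's axis. Arm 8 mm thick, its end 105 mm from the pivot; the outer 40 mm is a plate 50 mm wide (along y). Lowered it leans 40 deg from vertical towards the robot (-x); pushed from the robot's side it swings in the board's x-z plane away from the robot to a stop 9 deg past upright. Friction 0.12 N m holds it anywhere
- cap_a (a joint): turn of one of the three wing caps, rad; it is not known on which tin. Grows clockwise as seen facing the cap from outside (tightening). Starts between -0.1 and 0.1. A tight cap does not move under 9 N m; a loose one turns at about 0.25 N m until it stops hard at 0.7 (fully home)
- flag_a (a joint): swing of the flag beside cap_a, on the same stand, rad: 0 lowered, 0.70 upright, 0.85 at its raised stop
- cap_b (a joint): turn of one of the three wing caps, rad; it is not known on which tin. Grows clockwise as seen facing the cap from outside (tightening). Starts between -0.1 and 0.1. A tight cap does not move under 9 N m; a loose one turns at about 0.25 N m until it stops hard at 0.7 (fully home)
- flag_b (a joint): swing of the flag beside cap_b, on the same stand, rad: 0 lowered, 0.70 upright, 0.85 at its raised stop
- cap_c (a joint): turn of one of the three wing caps, rad; it is not known on which tin. Grows clockwise as seen facing the cap from outside (tightening). Starts between -0.1 and 0.1. A tight cap does not move under 9 N m; a loose one turns at about 0.25 N m until it stops hard at 0.7 (fully home)
- flag_c (a joint): swing of the flag beside cap_c, on the same stand, rad: 0 lowered, 0.70 upright, 0.85 at its raised stop
- tape: roll of masking tape 100 mm across, 25 mm high, lying on the board on the robot's side of the tins; origin under its centre
- wrench: steel wrench lying on the board on the robot's side of the tins, along y
- mixcup: white mixing cup, 100 mm across, 120 mm high, at the left; origin under its centre
- gunpot: aluminium spray-gun pot, 84 mm across, 118 mm high, at the right; origin under its centre
- hammer: hammer lying at the right
- paintcan: steel paint tin, 150 mm across, 160 mm high, at the left; origin under its centre
- brush: paint brush lying at the left, along y

How it is judged:
By the outcome, as a careful person would: the job done as asked, in the order asked, and still so for the second after the job is handed in, with the robot touching nothing.
It also fails if it takes over 72 s, if anything falls off the work surface, if the arm or the gripper's body presses on something with over 40 N, if the wrist force passes 120 N, or if a joint passes its speed limit or range.

## Working session

There is one attempt and no reset: what is moved stays moved. The work goes in short steps, Python scripts to look and compute and a tool call to move; the robot and the scene stay as the last step left them, time stands still between calls to the robot, and variables do not carry over. Pictures are saved under pics/ and viewed, and the job is handed in when it is done.

Besides the shell and the picture viewer there is one more tool, called after "Call:" as a command line: name --argument value ..., lists and objects as JSON in quotes. move_arm: Moves the arm, as the interface text tells. Its arguments: {"type":"object","properties":{"deltas":{"type":"array","items":{"type":"object","properties":{"dp":{"type":"array","items":{"type":"number"}},"rotation":{"type":"array","items":{"type":"number"}}}}},"jaw":{"type":"number"},"squeeze":{"type":"number"}},"required":["deltas"]}

```bash
ls; mkdir -p pics; cat > h.py <<'E'
from station import arm
import numpy as np, cv2
from scipy.spatial.transform import Rotation as R
def save(name,fn):
    f=arm.grab_frame(name); cv2.imwrite(fn,f["pixels"][:,:,::-1]); np.savez(fn[:-4]+'.npz',**f); return f
def pt(f,u,v,T=None):
    z=f["z_map"][int(v),int(u)]; p=np.array([(u-f["cx"])/f["fx"]*z,(v-f["cy"])/f["fy"]*z,z,1]); return ((f["cam_to_world"] if T is None else T)@p)[:3]
E
python3 - <<'E'
from h import *
s=arm.get_state();print(s)
for n in("side","top"):
    f=save(n,f"pics/{n}0.png");print(n,f["fx"],f["cx"],f["cy"],f["cam_to_world"].round(3).tolist())
E
```

```text
pics
{'t': 0.0, 'q': array([ 1.63208424e+00,  3.59401164e-01,  1.10740594e-02, -3.43838790e-04,
       -1.22407449e+00, -2.88090787e-01]), 'qd': array([-6.57517873e-04,  9.91573627e-04, -1.51762032e-03, -2.94292113e-05,
       -2.20174067e-03,  2.95011101e-04]), 'joint_efforts': array([ 2.09980186e-03, -5.82730114e+01,  2.93043441e+01,  6.99674428e+00,
        6.85954874e-03, -1.50661845e-04]), 'eef_pos': array([0.15170654, 0.65724608, 0.22562119]), 'ee_rot': array([-1.56916537e+00,  1.46226712e-04,  2.91467279e+00]), 'force': array([0.93369022, 0.47896692, 0.46482105]), 'moment': array([ 0.03020132, -0.04340313, -0.05497617]), 'width': 0.08751399899472799}
side 437.0061849608613 323.66245601177906 235.8488104577218 [[0.998, -0.054, 0.031, 0.442], [-0.059, -0.654, 0.754, -0.851], [-0.02, -0.755, -0.656, 0.917], [0.0, 0.0, 0.0, 1.0]]
top 511.4907817227647 314.03188174624563 246.0939903326476 [[0.028, -0.978, 0.208, 0.188], [-1.0, -0.028, 0.001, 0.01], [0.005, -0.208, -0.978, 1.547], [0.0, 0.0, 0.0, 1.0]]
```

View pics/side0.png

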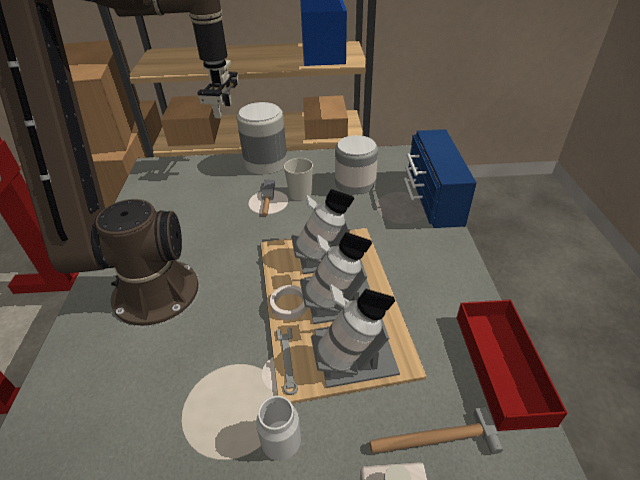

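View pics/top0.png

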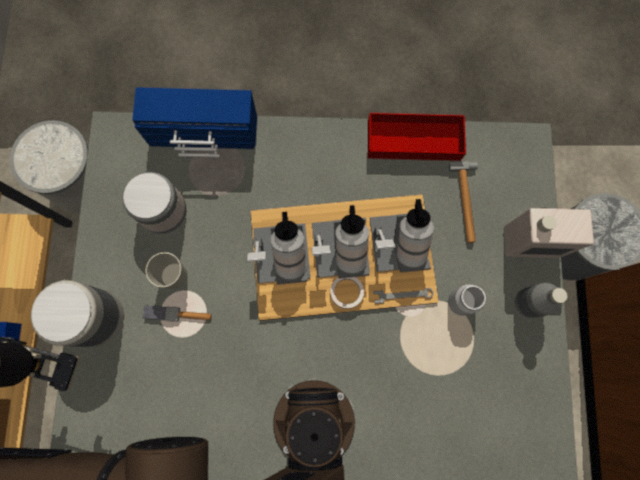

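```bash
python3 - <<'E'
import numpy as np,cv2
def L(n):
    d=np.load(f'pics/{n}0.npz');return {k:d[k] for k in d}
import numpy as np
def ray(f,u,v,z):
    T=f["cam_to_world"];d=T[:3,:3]@np.array([(u-f["cx"])/f["fx"],(v-f["cy"])/f["fy"],1]);o=T[:3,3];return o+d*(z-o[2])/d[2]
for n,box in(("top",(240,190,440,325)),("side",(250,180,440,400))):
    f=L(n);p=f["pixels"];hsv=cv2.cvtColor(p,cv2.COLOR_RGB2HSV)
    x0,y0,x1,y1=box
    m=np.zeros(p.shape[:2],np.uint8);m[y0:y1,x0:x1]=(p[y0:y1,x0:x1].max(2)<28)
    k,lab,st,c=cv2.connectedComponentsWithStats(m)
    for i in range(1,k):
        if st[i,4]<40: continue
        vs,us=np.where(lab==i);z=f["z_map"][vs,us]
        P=np.c_[(us-f["cx"])/f["fx"]*z,(vs-f["cy"])/f["fy"]*z,z]@f["cam_to_world"][:3,:3].T+f["cam_to_world"][:3,3]
        P=P[z>0]
        print(n,st[i],c[i].round(1),np.percentile(P,[2,50,98],axis=0).round(3).tolist())
    crop=p[y0-20:y1+20,x0-20:x1+20,::-1];cv2.imwrite(f'pics/{n}_crop.png',cv2.resize(crop,None,fx=2.4 if n=="side" else 3.2,fy=2.4 if n=="side" else 3.2,interpolation=cv2.INTER_CUBIC))
    w=((hsv[...,0]>8)&(hsv[...,0]<24)&(hsv[...,1]>90)&(p[...,0]>110)).astype(np.uint8)
    w[:y0-20]=0;w[y1+20:]=0;w[:,:x0-20]=0;w[:,x1+20:]=0
    vs,us=np.where(w);r=cv2.minAreaRect(np.c_[us,vs].astype(np.float32));b=cv2.boxPoints(r)
    print(n,"board",r,[ray(f,*q,0.015).round(3).tolist() for q in b])
E
```

```text
top [407 200  23  27 349] [418.  216.3] [[0.533, -0.291, 0.2], [0.556, -0.262, 0.223], [0.594, -0.24, 0.255]]
top [341 207  23  27 338] [352.1 222.9] [[0.51, -0.115, 0.202], [0.534, -0.086, 0.221], [0.571, -0.062, 0.256]]
top [275 213  22  27 343] [285.8 229.2] [[0.488, 0.062, 0.202], [0.511, 0.088, 0.221], [0.55, 0.115, 0.256]]
top board ((343.00201416015625, 256.3546447753906), (110.06644439697266, 180.89683532714844), 84.47245788574219) [[0.621, 0.221, 0.015], [0.694, -0.339, 0.015], [0.352, -0.365, 0.015], [0.285, 0.172, 0.015]]
side [326 190  28  23 434] [338.2 201.1] [[0.492, 0.058, 0.204], [0.521, 0.083, 0.225], [0.557, 0.092, 0.255]]
side [339 233  33  27 572] [353.7 245.7] [[0.513, -0.12, 0.203], [0.542, -0.095, 0.225], [0.579, -0.086, 0.256]]
side [358 289  37  31 745] [374.1 303.9] [[0.534, -0.298, 0.204], [0.564, -0.273, 0.225], [0.602, -0.263, 0.256]]
side board ((334.23651123046875, 290.2320556640625), (206.4445343017578, 148.27474975585938), 79.59229278564453) [[0.215, 0.388, 0.015], [0.746, 0.509, 0.015], [0.688, -0.326, 0.015], [0.357, -0.368, 0.015]]
```

View pics/side_crop.png

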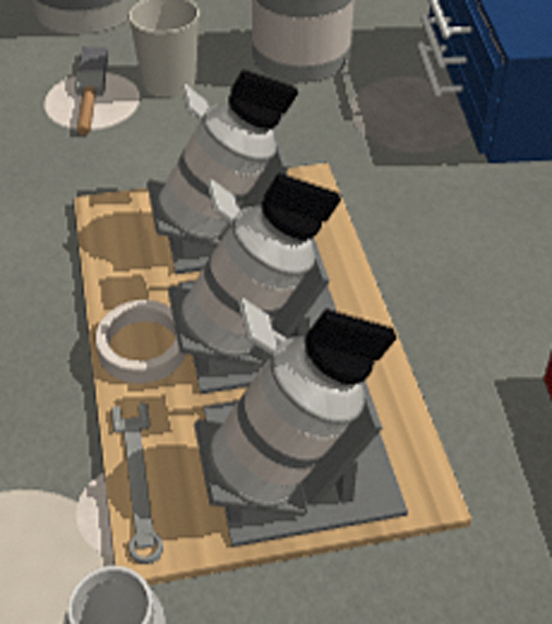

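View pics/top_crop.png

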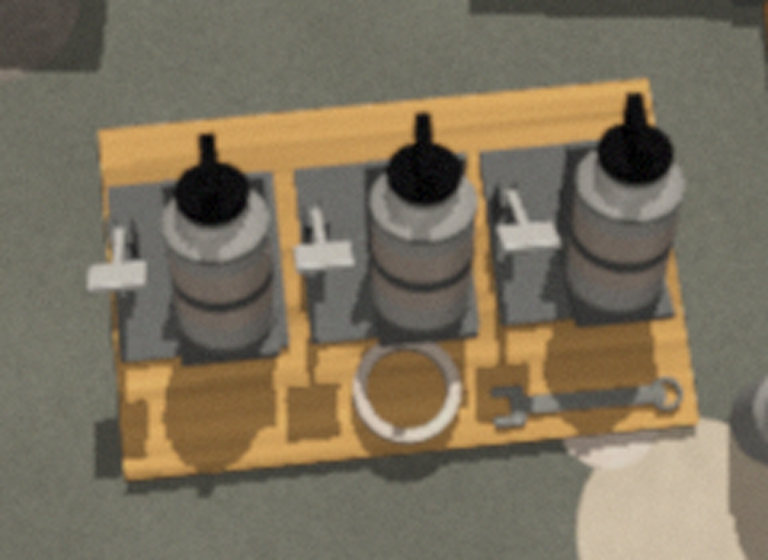

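```bash
cat > m.py <<'E'
import numpy as np,cv2
def L(n):
    d=np.load(f'pics/{n}.npz');return {k:d[k] for k in d}
def ray(f,u,v,z):
    T=f["cam_to_world"];d=T[:3,:3]@np.array([(u-f["cx"])/f["fx"],(v-f["cy"])/f["fy"],1]);o=T[:3,3];return o+d*(z-o[2])/d[2]
def cloud(f,vs,us,T):
    z=f["z_map"][vs,us];P=np.c_[(us-f["cx"])/f["fx"]*z,(vs-f["cy"])/f["fy"]*z,z];k=z>0
    return (P@T[:3,:3].T+T[:3,3])[k]
E
python3 - <<'E'
from m import *
f=L('top0')
g=lambda x,y:ray(f,220+x/3.2,170+y/3.2,.015)
c=[g(100,131),g(648,81),g(695,426),g(126,478)]
for a in c:print(a.round(4))
e1=c[0]-c[1];e2=c[3]-c[2];e3=c[1]-c[2];e4=c[0]-c[3]
for e in(e1,e2):print(np.linalg.norm(e),np.degrees(np.arctan2(-e[0],e[1])))
for e in(e3,e4):print(np.linalg.norm(e),np.degrees(np.arctan2(e[1],e[0])))
print("centre",np.mean(c,0))
yaw=np.radians(7.0);B=np.array([[np.cos(yaw),-np.sin(yaw),0],[np.sin(yaw),np.cos(yaw),0],[0,0,1]])
A=B@np.array([.4695,0,.883]);b=B@np.array([-.883,0,.4695]);Y=B[:,1]
for n,box in(("top",(240,190,440,325)),("side",(250,180,440,400))):
    f=L(n+'0');p=f["pixels"];x0,y0,x1,y1=box
    m=np.zeros(p.shape[:2],np.uint8);m[y0:y1,x0:x1]=(p[y0:y1,x0:x1].max(2)<28)
    k,lab,st,cc=cv2.connectedComponentsWithStats(m)
    for i in range(1,k):
        if st[i,4]<200: continue
        vs,us=np.where(lab==i);P=cloud(f,vs,us,f["cam_to_world"])
        a=P@A;amax=np.percentile(a,97);out=P[a>amax-.012] # bar part
        bb=out@b;yy=out@Y
        q=np.percentile
        print(n,cc[i].round(),"a",q(a,[1,50,90,95,98,100]).round(4),"b",q(bb,[1,5,95,99]).round(4),(q(bb,[2,98]).sum()/2).round(4),"y",q(yy,[3,50,97]).round(4),len(out))
E
```

```text
[0.6196 0.2101 0.015 ]
[ 0.6857 -0.3228  0.015 ]
[ 0.3496 -0.3612  0.015 ]
[0.2866 0.1683 0.015 ]
0.536996783972597 7.072380955941662
0.5332715715408904 6.786792836151043
0.3383103012960811 6.521604892431113
0.3356369571052338 7.154279471739612
centre [ 0.48536268 -0.07640111  0.015     ]
top [418. 216.] a [0.4256 0.437  0.4664 0.4673 0.4688 0.4706] b [-0.3899 -0.3874 -0.329  -0.3271] -0.359 y [-0.3393 -0.3323 -0.326 ] 102
top [352. 223.] a [0.4269 0.4351 0.4662 0.4679 0.4692 0.4702] b [-0.3892 -0.3842 -0.3286 -0.3262] -0.3577 y [-0.1594 -0.1539 -0.1462] 86
top [286. 229.] a [0.4259 0.4353 0.4662 0.4673 0.4681 0.4701] b [-0.3924 -0.3863 -0.328  -0.3266] -0.3588 y [0.0183 0.025  0.0313] 92
side [338. 201.] a [0.427  0.4459 0.4664 0.4681 0.4692 0.4711] b [-0.3957 -0.3922 -0.3293 -0.3279] -0.3619 y [0.0176 0.0211 0.0274] 130
side [354. 246.] a [0.4267 0.4456 0.4674 0.4686 0.4693 0.4703] b [-0.3953 -0.3932 -0.3292 -0.3277] -0.3611 y [-0.1631 -0.1591 -0.1512] 168
side [374. 304.] a [0.4264 0.4456 0.4679 0.469  0.4696 0.4704] b [-0.3958 -0.3932 -0.3297 -0.3281] -0.3619 y [-0.3431 -0.3384 -0.3301] 229
```

```bash
python3 - <<'E'
from m import *
yaw=np.radians(7.0);B=np.array([[np.cos(yaw),-np.sin(yaw),0],[np.sin(yaw),np.cos(yaw),0],[0,0,1]])
W0=np.array([.5394,0,.2444])
f=L('top0')
hsv=cv2.cvtColor(f["pixels"],cv2.COLOR_RGB2HSV)
for (u,v),y in zip([(257,256),(321,249),(385,244)],[.025,-.155,-.335]):
    m=np.zeros((480,640),np.uint8);m[v-6:v+7,u-13:u+14]=1
    print(hsv[v,u],f["pixels"][v,u])
    m&=((hsv[...,2]>130)&(hsv[...,1]<60)).astype(np.uint8)
    vs,us=np.where(m);P=cloud(f,vs,us,f["cam_to_world"])@B
    print(len(P),np.percentile(P-[0,y,0],[3,50,97],axis=0).round(3).tolist())
E
```

```text
[ 16  18 189] [189 183 176]
167 [[0.457, 0.066, -0.001], [0.471, 0.091, 0.153], [0.513, 0.132, 0.17]]
[ 19  18 194] [194 189 180]
166 [[0.457, 0.066, 0.019], [0.473, 0.09, 0.152], [0.511, 0.113, 0.169]]
[ 15  19 190] [190 183 176]
155 [[0.458, 0.059, 0.022], [0.473, 0.089, 0.152], [0.51, 0.113, 0.171]]
```

```bash
cat > plan.py <<'E'
import sys
from h import *
np.set_printoptions(suppress=True)
yaw=np.radians(7.0);B=R.from_euler('z',yaw).as_matrix()
A=B@np.array([.4695,0,.883]);b=B@np.array([-.883,0,.4695]);Y=B[:,1]
RT=np.c_[b,-A,-Y]
Wy=dict(l=.025,m=-.155,r=-.335)
def W(k): return B@np.array([.5394,Wy[k],.2444])
def rows(p,Rt,n=5,vmax=38,wmax=6.5,s=None):
    s=s or arm.get_state();P=np.array(s["eef_pos"]);Q=R.from_euler('xyz',s["ee_rot"]).as_matrix()
    d=np.linalg.norm(p-P)*1000;rv=R.from_matrix(Q.T@Rt).as_rotvec(degrees=True)
    k=max(1,int(np.ceil(d/vmax)),int(np.ceil(np.linalg.norm(rv)/wmax)))
    print("t %.2f"%s["t"],"pos",P.round(4),"dist mm",d.round(1),"rv",rv.round(2),"rows left",k,"F",s["force"].round(1),"M",s["moment"].round(2),"w",round(s["width"],4),"q",s["q"].round(2))
    dP=(p-P)/k;dr=rv/k;out=[]
    for i in range(min(n,k)):
        out.append({"dp":(Q.T@dP*1000).round(1).tolist(),"rotation":dr.round(1).tolist()});Q=Q@R.from_rotvec(dr,degrees=True).as_matrix()
    print(str(out).replace("'",'"'))
E
python3 - <<'E'
from plan import *
rows(np.array([.2,.6,.40]),R.from_euler('xyz',arm.get_state()["ee_rot"]).as_matrix())
E
```

```text
t 0.10 pos [0.1517 0.6572 0.2257] dist mm 189.7 rv [0. 0. 0.] rows left 5 F [ 0.5  0.3 -0.3] M [-0.02  0.03  0.03] w 0.0875 q [ 1.63  0.36  0.01 -0.   -1.22 -0.29]
[{"dp": [-12.0, -34.8, 9.0], "rotation": [0.0, 0.0, 0.0]}, {"dp": [-12.0, -34.8, 9.0], "rotation": [0.0, 0.0, 0.0]}, {"dp": [-12.0, -34.8, 9.0], "rotation": [0.0, 0.0, 0.0]}, {"dp": [-12.0, -34.8, 9.0], "rotation": [0.0, 0.0, 0.0]}, {"dp": [-12.0, -34.8, 9.0], "rotation": [0.0, 0.0, 0.0]}]
```

Call:
move_arm --deltas '[{"dp":[-12,-35,9],"rotation":[0,0,0]},{"dp":[-12,-35,9],"rotation":[0,0,0]},{"dp":[-12,-35,9],"rotation":[0,0,0]},{"dp":[-12,-35,9],"rotation":[0,0,0]},{"dp":[-12,-35,9],"rotation":[0,0,0]}]' --jaw 125 --squeeze 50

```text
t: 0.52
eef_pos: [0.1986, 0.5962, 0.3929]
ee_rot: [-1.544, 0.002, 2.917]
force: [1.0, 2.0, -0.8]
width: 0.0593
```

```bash
python3 - <<'E'
from plan import *
rows(W('l')+.1*A,RT)
E
```

```text
t 0.52 pos [0.1986 0.5962 0.3929] dist mm 631.0 rv [  3.34 -19.84 -27.58] rows left 17 F [ 1.   2.  -0.8] M [ 0.29  0.   -0.  ] w 0.0593 q [ 1.56  0.24  0.22 -0.   -1.57 -0.21]
[{"dp": [-28.4, 4.2, 23.6], "rotation": [0.2, -1.2, -1.6]}, {"dp": [-28.0, 3.5, 24.1], "rotation": [0.2, -1.2, -1.6]}, {"dp": [-27.6, 2.8, 24.7], "rotation": [0.2, -1.2, -1.6]}, {"dp": [-27.1, 2.1, 25.2], "rotation": [0.2, -1.2, -1.6]}, {"dp": [-26.7, 1.5, 25.8], "rotation": [0.2, -1.2, -1.6]}]
```

Call:
move_arm --deltas '[{"dp":[-28,4,24],"rotation":[0.2,-1.2,-1.6]},{"dp":[-28,3,24],"rotation":[0.2,-1.2,-1.6]},{"dp":[-27,3,25],"rotation":[0.2,-1.2,-1.6]},{"dp":[-27,2,25],"rotation":[0.2,-1.2,-1.6]},{"dp":[-27,2,26],"rotation":[0.2,-1.2,-1.6]}]'

```text
t: 0.93
eef_pos: [0.3111, 0.4491, 0.3833]
ee_rot: [-1.549, -0.143, 3.032]
force: [1.4, 0.9, 0.4]
width: 0.0451
```

```bash
python3 - <<'E'
from plan import *
rows(W('l')+.1*A,RT)
E
```

```text
t 0.93 pos [0.3111 0.4491 0.3833] dist mm 445.8 rv [  2.93 -12.89 -19.57] rows left 12 F [1.4 0.9 0.4] M [ 0.07 -0.65 -0.01] w 0.0451 q [ 1.22  0.14  0.12 -0.13 -1.6   0.24]
[{"dp": [-25.7, 1.1, 26.8], "rotation": [0.2, -1.1, -1.6]}, {"dp": [-25.3, 0.5, 27.2], "rotation": [0.2, -1.1, -1.6]}, {"dp": [-24.7, -0.1, 27.7], "rotation": [0.2, -1.1, -1.6]}, {"dp": [-24.2, -0.7, 28.2], "rotation": [0.2, -1.1, -1.6]}, {"dp": [-23.7, -1.2, 28.6], "rotation": [0.2, -1.1, -1.6]}]
```

Call:
move_arm --deltas '[{"dp":[-26,1,27],"rotation":[0.2,-1.1,-1.6]},{"dp":[-25,0.5,27],"rotation":[0.2,-1.1,-1.6]},{"dp":[-25,0,28],"rotation":[0.2,-1.1,-1.6]},{"dp":[-24,-0.5,28],"rotation":[0.2,-1.1,-1.6]},{"dp":[-24,-1,29],"rotation":[0.2,-1.1,-1.6]}]'

```text
t: 1.35
eef_pos: [0.426, 0.2936, 0.3612]
ee_rot: [-1.558, -0.292, 3.136]
force: [0.1, 0.6, 0.0]
width: 0.0448
```

```bash
python3 - <<'E'
from plan import *
rows(W('l')+.1*A,RT)
E
```

```text
t 1.35 pos [0.426  0.2936 0.3612] dist mm 251.3 rv [  2.05  -6.86 -11.21] rows left 7 F [0.1 0.6 0. ] M [ 0.19 -1.1  -0.08] w 0.0448 q [ 0.82  0.2   0.15 -0.21 -1.72  0.74]
[{"dp": [-22.2, -2.1, 28.1], "rotation": [0.3, -1.0, -1.6]}, {"dp": [-21.7, -2.5, 28.5], "rotation": [0.3, -1.0, -1.6]}, {"dp": [-21.1, -3.0, 28.9], "rotation": [0.3, -1.0, -1.6]}, {"dp": [-20.5, -3.4, 29.2], "rotation": [0.3, -1.0, -1.6]}, {"dp": [-19.9, -3.8, 29.6], "rotation": [0.3, -1.0, -1.6]}]
```

Call:
move_arm --deltas '[{"dp":[-22,-2,28],"rotation":[0.3,-1.0,-1.6]},{"dp":[-22,-2.5,28],"rotation":[0.3,-1.0,-1.6]},{"dp":[-21,-3,29],"rotation":[0.3,-1.0,-1.6]},{"dp":[-20,-3.5,29],"rotation":[0.3,-1.0,-1.6]},{"dp":[-20,-4,29],"rotation":[0.3,-1.0,-1.6]}]'

```text
t: 1.77
eef_pos: [0.5386, 0.1452, 0.3393]
ee_rot: [-1.569, -0.441, -3.05]
force: [0.6, 1.3, 0.2]
width: 0.0444
```

```bash
python3 - <<'E'
from plan import *
rows(W('l')+.1*A,RT)
E
```

```text
t 1.77 pos [0.5386 0.1452 0.3393] dist mm 63.8 rv [ 0.66 -1.57 -2.71] rows left 2 F [0.6 1.3 0.2] M [ 0.21 -1.54 -0.03] w 0.0444 q [ 0.49  0.4   0.31 -0.17 -1.89  1.15]
[{"dp": [-17.6, -4.6, 26.2], "rotation": [0.3, -0.8, -1.4]}, {"dp": [-17.1, -4.9, 26.5], "rotation": [0.3, -0.8, -1.4]}]
```

Call:
move_arm --deltas '[{"dp":[-17,-4.5,26],"rotation":[0.3,-0.8,-1.4]},{"dp":[-17,-5,26],"rotation":[0.3,-0.8,-1.3]},{"dp":[0,0,0],"rotation":[0,0,0]}]'

```text
t: 2.02
eef_pos: [0.582, 0.0889, 0.3273]
ee_rot: [-1.571, -0.502, -3.023]
force: [-1.8, 1.7, -2.1]
width: 0.0446
```

```bash
python3 - <<'E'
from plan import *
rows(W('l')+.1*A,RT)
s=arm.get_state();f=save('wrist','pics/w1.png');np.savez('pics/w1s.npz',p=s["eef_pos"],r=s["ee_rot"])
print(f["mount"].round(3),f["fx"])
E
```

```text
t 2.02 pos [0.582  0.0889 0.3273] dist mm 9.7 rv [ 0.08 -0.18  0.74] rows left 1 F [-1.8  1.7 -2.1] M [ 0.3  -1.52 -0.08] w 0.0446 q [ 0.39  0.5   0.41 -0.14 -1.96  1.27]
[{"dp": [4.5, -3.7, -7.7], "rotation": [0.1, -0.2, 0.7]}]
[[ 0.     0.959  0.284 -0.077]
 [ 0.002 -0.284  0.959 -0.157]
 [ 1.     0.    -0.002  0.   ]
 [ 0.     0.     0.     1.   ]] 428.2859591964907
```

View pics/w1.png

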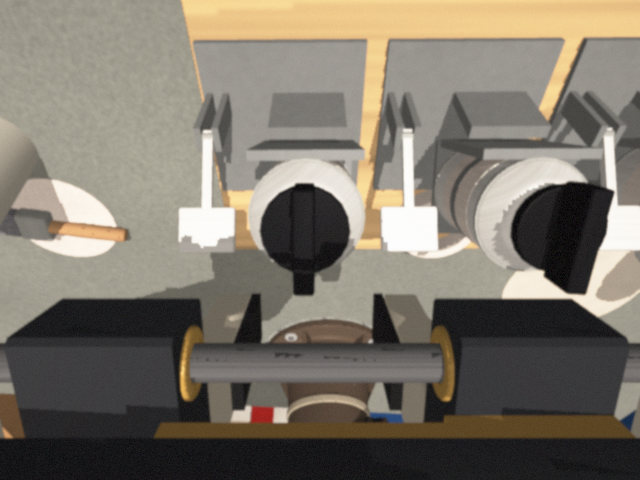

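```bash
cat > wc.py <<'E'
from plan import *
from m import cloud
def wing(n,box,k):
    f=np.load(f'pics/{n}.npz');s=np.load(f'pics/{n}s.npz')
    T=np.eye(4);T[:3,:3]=R.from_euler('xyz',s['r']).as_matrix();T[:3,3]=s['p'];T=T@f["mount"]
    p=f["pixels"];x0,y0,x1,y1=box;m=np.zeros(p.shape[:2],np.uint8);m[y0:y1,x0:x1]=(p[y0:y1,x0:x1].max(2)<30)
    vs,us=np.where(m);P=cloud(f,vs,us,T)-W(k);a=P@A;bb=P@b;yy=P@Y
    print("a",np.percentile(a,[1,30,50,70,90,98]).round(4))
    o=a>np.percentile(a,97)-.008
    print("bar n",o.sum(),"b",np.percentile(bb[o],[1,99]).round(4),"y",np.percentile(yy[o],[2,50,98]).round(4))
    l=np.polyfit(bb[o],yy[o],1);print("bar angle rad (dy/db)",l.round(4))
E
python3 - <<'E'
from wc import *
wing('w1',(240,170,370,292),'l')
E
```

```text
a [-0.038  -0.0363 -0.0207 -0.0051 -0.0042 -0.0035]
bar n 794 b [-0.0375  0.0283] y [-0.0056  0.0016  0.0081]
bar angle rad (dy/db) [-0.0102  0.0016]
```

```bash
python3 - <<'E'
from plan import *
rows(W('l')+.06*A-.002*b+.001*Y,RT)
E
```

```text
t 2.07 pos [0.5812 0.0904 0.3278] dist mm 37.1 rv [ 0.12 -0.18  0.65] rows left 1 F [ 0.5  0.3 -1.1] M [ 0.28 -1.65 -0.03] w 0.0447 q [ 0.4   0.5   0.41 -0.14 -1.96  1.27]
[{"dp": [1.3, 36.4, -7.0], "rotation": [0.1, -0.2, 0.7]}]
```

Call:
move_arm --deltas '[{"dp":[1.3,30,-7],"rotation":[0.1,-0.2,0.7]},{"dp":[0,6,0],"rotation":[0,0,0]},{"dp":[0,0,0],"rotation":[0,0,0]}]'

```text
t: 2.32
eef_pos: [0.5615, 0.0946, 0.2936]
ee_rot: [-1.57, -0.491, -3.023]
force: [0.9, 0.5, 1.4]
width: 0.0447
```

```bash
python3 - <<'E'
from plan import *
rows(W('l')-.026*A-.002*b+.001*Y,RT,vmax=25)
E
```

```text
t 2.32 pos [0.5615 0.0946 0.2936] dist mm 83.3 rv [ 0.04 -0.16  0.11] rows left 4 F [0.9 0.5 1.4] M [ 0.19 -1.63  0.04] w 0.0447 q [ 0.41  0.47  0.29 -0.14 -1.86  1.27]
[{"dp": [0.2, 20.8, -0.1], "rotation": [0.0, -0.0, 0.0]}, {"dp": [0.2, 20.8, -0.1], "rotation": [0.0, -0.0, 0.0]}, {"dp": [0.2, 20.8, -0.1], "rotation": [0.0, -0.0, 0.0]}, {"dp": [0.2, 20.8, -0.1], "rotation": [0.0, -0.0, 0.0]}]
```

Call:
move_arm --deltas '[{"dp":[0,21,0],"rotation":[0,0,0]},{"dp":[0,21,0],"rotation":[0,0,0]},{"dp":[0,20,0],"rotation":[0,0,0]},{"dp":[0,20,0],"rotation":[0,0,0]},{"dp":[0,0,0],"rotation":[0,0,0]}]'

```text
t: 2.73
eef_pos: [0.5235, 0.093, 0.2238]
ee_rot: [-1.572, -0.482, -3.018]
force: [-0.3, 1.2, -0.0]
width: 0.0448
```

```bash
python3 - <<'E'
from plan import *
rows(W('l')-.026*A-.002*b+.001*Y,RT,vmax=25)
save('side','pics/s2.png')
E
```

```text
t 2.73 pos [0.5235 0.093  0.2238] dist mm 4.6 rv [ 0.02  0.07 -0.41] rows left 1 F [-0.3  1.2 -0. ] M [ 0.17 -1.52  0.01] w 0.0448 q [ 0.43  0.44  0.09 -0.14 -1.68  1.28]
[{"dp": [0.2, 3.8, 2.6], "rotation": [0.0, 0.1, -0.4]}]
```

View pics/s2.png

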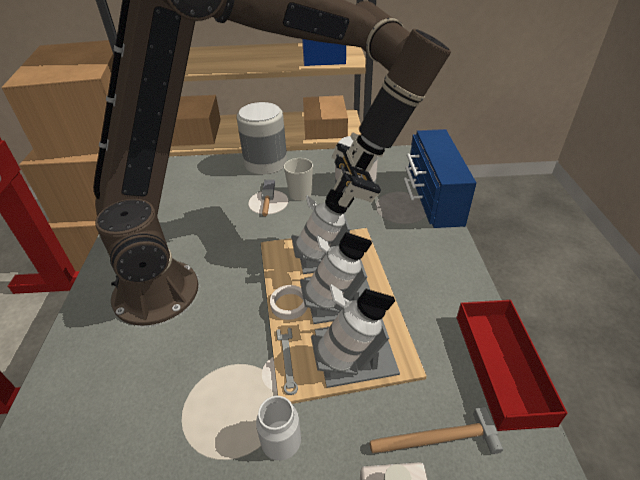

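Call:
move_arm --deltas '[{"dp":[0,2,2.6],"rotation":[0,0,-0.4]},{"dp":[0,0,0],"rotation":[0,0,0]}]'

```text
t: 2.95
eef_pos: [0.5262, 0.0911, 0.2269]
ee_rot: [-1.571, -0.482, -3.016]
force: [-0.7, -0.5, -0.4]
width: 0.0445
```

Call:
move_arm --deltas '[{"dp":[0,0,0],"rotation":[0,0,0]},{"dp":[0,0,0],"rotation":[0,0,0]},{"dp":[0,0,0],"rotation":[0,0,0]},{"dp":[0,0,0],"rotation":[0,0,0]},{"dp":[0,0,0],"rotation":[0,0,0]}]' --jaw 255 --squeeze 40

```text
t: 3.37
eef_pos: [0.5294, 0.0917, 0.2301]
ee_rot: [-1.572, -0.476, -3.016]
force: [-1.1, -0.8, -0.3]
width: 0.0168
```

```bash
python3 - <<'E'
from plan import *
rows(W('l')-.026*A-.002*b+.001*Y,RT,vmax=25)
s=arm.get_state();print("M.A",s["moment"]@A)
E
```

```text
t 3.37 pos [0.5294 0.0917 0.2301] dist mm 12.3 rv [-0.01  0.2  -0.72] rows left 1 F [-1.1 -0.8 -0.3] M [ 0.18 -1.52 -0.02] w 0.0168 q [ 0.43  0.44  0.1  -0.14 -1.69  1.28]
[{"dp": [2.4, 12.0, 0.4], "rotation": [-0.0, 0.2, -0.7]}]
M.A -0.021823559519510715
```

Call:
move_arm --deltas '[{"dp":[2,10,0],"rotation":[0,0,-0.6]},{"dp":[0,1,0],"rotation":[0,0,0]},{"dp":[0,0.5,0],"rotation":[0,0,0]}]'

```text
t: 3.62
eef_pos: [0.5273, 0.0908, 0.2258]
ee_rot: [-1.571, -0.473, -3.015]
force: [-0.1, 0.2, 0.4]
width: 0.0136
```

```bash
python3 - <<'E'
from plan import *
rows(W('l')-.026*A-.002*b+.001*Y,RT,vmax=25)
s=arm.get_state();print("M.A",s["moment"]@A, s["force"])
E
```

```text
t 3.62 pos [0.5273 0.0908 0.2258] dist mm 7.6 rv [-0.11  0.24 -0.88] rows left 1 F [-0.1  0.2  0.4] M [ 0.01 -1.54 -0.27] w 0.0136 q [ 0.43  0.44  0.09 -0.14 -1.68  1.28]
[{"dp": [2.4, 7.2, -0.2], "rotation": [-0.1, 0.2, -0.9]}]
M.A -0.3222969888904912 [-0.14012376  0.20777979  0.38538442]
```

Call:
move_arm --deltas '[{"dp":[0,0.5,0],"rotation":[0,0,0]},{"dp":[2,5,0],"rotation":[0,0,-0.8]},{"dp":[0,4,0],"rotation":[0,0,0]},{"dp":[0,0.5,0],"rotation":[0,0,0]}]' --jaw 190

```text
t: 3.95
eef_pos: [0.5194, 0.0898, 0.2161]
ee_rot: [-1.571, -0.491, -3.015]
force: [-0.5, -0.3, -0.3]
width: 0.0222
```

Call:
move_arm --deltas '[{"dp":[0,1,0],"rotation":[0,0,0]},{"dp":[0,1,0],"rotation":[0,0,0]},{"dp":[0,0.5,0],"rotation":[0,0,0]}]' --jaw 255

```text
t: 4.2
eef_pos: [0.5178, 0.0896, 0.2132]
ee_rot: [-1.571, -0.492, -3.015]
force: [1.3, 3.3, 10.4]
width: 0.014
```

```bash
cat >> plan.py <<'E'
def st(k,ang=0):
    rows(W(k)-.026*A-.002*b+.001*Y,RT@R.from_rotvec([0,ang,0],degrees=True).as_matrix(),vmax=25)
    s=arm.get_state();print("M.A %.3f"%(s["moment"]@A),"F abY",(s["force"]@A).round(1),(s["force"]@b).round(1),(s["force"]@Y).round(1),"turn deg",R.from_matrix(RT.T@R.from_euler('xyz',s["ee_rot"]).as_matrix()).as_rotvec(degrees=True).round(2))
E
python3 - <<'E'
from plan import *
st('l')
E
```

```text
t 4.20 pos [0.5178 0.0896 0.2132] dist mm 8.4 rv [-0.12  0.21  0.21] rows left 1 F [ 1.3  3.3 10.4] M [ 0.63 -0.24 -0.81] w 0.014 q [ 0.43  0.44  0.06 -0.14 -1.67  1.29]
[{"dp": [-0.2, -8.4, -0.1], "rotation": [-0.1, 0.2, 0.2]}]
M.A -0.430 F abY 10.0 3.4 3.2 turn deg [ 0.12 -0.21 -0.21]
```

Call:
move_arm --deltas '[{"dp":[0,0,0],"rotation":[0,0,0]},{"dp":[0,-5,0],"rotation":[0,0,0]},{"dp":[0,0,0],"rotation":[0,0,0]}]' --jaw 195

```text
t: 4.45
eef_pos: [0.5204, 0.09, 0.218]
ee_rot: [-1.571, -0.492, -3.015]
force: [0.3, 0.8, 0.4]
width: 0.02
```

Call:
move_arm --deltas '[{"dp":[0,0,0],"rotation":[0,0,0]},{"dp":[0,0,0],"rotation":[0,0,0]}]' --jaw 255

```text
t: 4.62
eef_pos: [0.5205, 0.09, 0.218]
ee_rot: [-1.571, -0.492, -3.015]
force: [-0.1, -0.1, 2.9]
width: 0.0136
```

```bash

python3 - <<'E'
from plan import *
st('l')
E
```

```text
t 4.62 pos [0.5205 0.09   0.218 ] dist mm 2.8 rv [-0.13  0.21  0.2 ] rows left 1 F [-0.1 -0.1  2.9] M [ 0.19 -1.38 -0.37] w 0.0136 q [ 0.43  0.44  0.08 -0.14 -1.68  1.28]
[{"dp": [-0.0, -2.8, -0.1], "rotation": [-0.1, 0.2, 0.2]}]
M.A -0.319 F abY 2.5 1.5 -0.1 turn deg [ 0.13 -0.21 -0.2 ]
```

Gripped well. Now test with a small clockwise turn.

Call:
move_arm --deltas '[{"dp":[0,0,0],"rotation":[0,2,0]},{"dp":[0,0,0],"rotation":[0,2,0]}]'

```text
t: 4.78
eef_pos: [0.5207, 0.09, 0.218]
ee_rot: [-1.534, -0.491, -3.094]
force: [1.8, -0.9, -0.0]
width: 0.0141
```

```bash

python3 - <<'E'
from plan import *
st('l')
E
```

```text
t 4.78 pos [0.5207 0.09   0.218 ] dist mm 2.8 rv [-0.13 -3.76  0.18] rows left 1 F [ 1.8 -0.9 -0. ] M [ 0.46 -2.18  1.01] w 0.0141 q [ 0.43  0.44  0.08 -0.14 -1.68  1.22]
[{"dp": [0.1, -2.8, -0.1], "rotation": [-0.1, -3.8, 0.2]}]
M.A 0.980 F abY 0.7 -1.5 -1.1 turn deg [ 0.13  3.76 -0.18]
```

Call:
move_arm --deltas '[{"dp":[0,0,0],"rotation":[0,1.5,0]},{"dp":[0,0,0],"rotation":[0,0,0]}]'

```text
t: 4.95
eef_pos: [0.5208, 0.09, 0.2179]
ee_rot: [-1.519, -0.489, -3.124]
force: [0.3, -0.5, 0.8]
width: 0.0145
```

```bash

python3 - <<'E'
from plan import *
st('l')
E
```

```text
t 4.95 pos [0.5208 0.09   0.2179] dist mm 2.8 rv [-0.15 -5.27  0.16] rows left 1 F [ 0.3 -0.5  0.8] M [ 0.54 -1.35  1.02] w 0.0145 q [ 0.43  0.44  0.08 -0.14 -1.68  1.19]
[{"dp": [0.3, -2.8, -0.1], "rotation": [-0.2, -5.3, 0.2]}]
M.A 1.072 F abY 0.8 0.1 -0.5 turn deg [ 0.15  5.27 -0.16]
```

Call:
move_arm --deltas '[{"dp":[0,0,0],"rotation":[0,-2,0]},{"dp":[0,0,0],"rotation":[0,-3.3,0]},{"dp":[0,0,0],"rotation":[0,0,0]},{"dp":[0,-20,0],"rotation":[0,0,0]},{"dp":[0,-30,0],"rotation":[0,0,0]}]' --jaw 125

```text
t: 5.37
eef_pos: [0.5406, 0.0927, 0.2586]
ee_rot: [-1.57, -0.502, -3.016]
force: [0.9, -0.1, 0.4]
width: 0.0417
```

```bash

python3 - <<'E'
from plan import *
rows(W('m')+.06*A-.002*b+.001*Y,RT)
E
```

```text
t 5.37 pos [0.5406 0.0927 0.2586] dist mm 185.3 rv [-0.16  0.18  0.75] rows left 5 F [ 0.9 -0.1  0.4] M [ 0.23 -1.77 -0.01] w 0.0417 q [ 0.42  0.46  0.19 -0.14 -1.78  1.28]
[{"dp": [-0.0, -8.6, 36.0], "rotation": [-0.0, 0.0, 0.2]}, {"dp": [-0.1, -8.6, 36.0], "rotation": [-0.0, 0.0, 0.2]}, {"dp": [-0.1, -8.6, 36.0], "rotation": [-0.0, 0.0, 0.2]}, {"dp": [-0.1, -8.7, 36.0], "rotation": [-0.0, 0.0, 0.2]}, {"dp": [-0.2, -8.7, 36.0], "rotation": [-0.0, 0.0, 0.2]}]
```

Call:
move_arm --deltas '[{"dp":[0,-30,0],"rotation":[0,0,0.7]},{"dp":[0,-13,20],"rotation":[0,0,0]},{"dp":[0,0,36],"rotation":[0,0,0]},{"dp":[0,0,36],"rotation":[0,0,0]},{"dp":[0,0,36],"rotation":[0,0,0]}]'

```text
t: 5.78
eef_pos: [0.5814, -0.0289, 0.3027]
ee_rot: [-1.567, -0.482, -3.014]
force: [0.7, -0.7, 0.2]
width: 0.0448
```

```bash

python3 - <<'E'
from plan import *
rows(W('m')+.08*A-.002*b+.001*Y,RT)
E
```

```text
t 5.78 pos [ 0.5814 -0.0289  0.3027] dist mm 55.8 rv [-0.35  0.27 -0.41] rows left 2 F [ 0.7 -0.7  0.2] M [ 0.19 -1.63  0.03] w 0.0448 q [ 0.25  0.48  0.29 -0.06 -1.86  1.45]
[{"dp": [0.5, -6.1, 27.2], "rotation": [-0.2, 0.1, -0.2]}, {"dp": [0.4, -6.2, 27.2], "rotation": [-0.2, 0.1, -0.2]}]
```

Call:
move_arm --deltas '[{"dp":[0.5,-6,27],"rotation":[-0.2,0.1,-0.2]},{"dp":[0.5,-6,27],"rotation":[-0.2,0.1,-0.2]},{"dp":[0,0,0],"rotation":[0,0,0]}]'

```text
t: 6.03
eef_pos: [0.5926, -0.0901, 0.314]
ee_rot: [-1.569, -0.491, -3.028]
force: [-0.9, 0.4, -0.7]
width: 0.0446
```

```bash

python3 - <<'E'
from plan import *
s=arm.get_state();f=save('wrist','pics/w2.png');np.savez('pics/w2s.npz',p=s["eef_pos"],r=s["ee_rot"])
rows(W('m')-.028*A-.002*b+.001*Y,RT,vmax=25)
E
```

```text
t 6.08 pos [ 0.5924 -0.0883  0.3135] dist mm 107.0 rv [ 0.15 -0.4   0.11] rows left 5 F [ 0.6  0.6 -0.6] M [ 0.18 -1.55 -0.02] w 0.0444 q [ 0.16  0.51  0.35 -0.02 -1.9   1.52]
[{"dp": [-0.2, 21.4, -1.1], "rotation": [0.0, -0.1, 0.0]}, {"dp": [-0.2, 21.4, -1.1], "rotation": [0.0, -0.1, 0.0]}, {"dp": [-0.2, 21.4, -1.1], "rotation": [0.0, -0.1, 0.0]}, {"dp": [-0.2, 21.4, -1.1], "rotation": [0.0, -0.1, 0.0]}, {"dp": [-0.2, 21.4, -1.2], "rotation": [0.0, -0.1, 0.0]}]
```

View pics/w2.png

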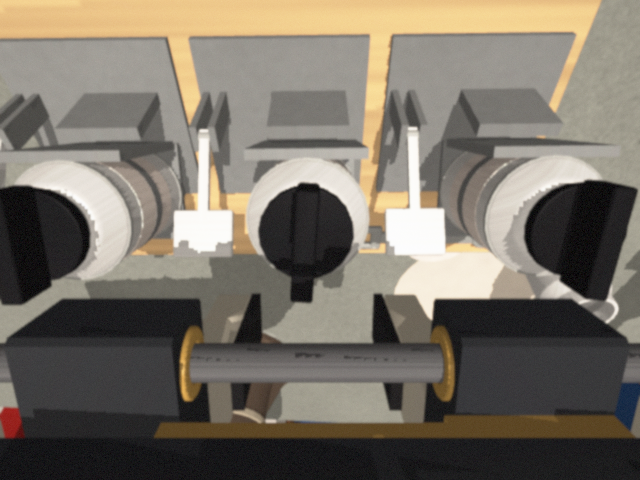

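```bash
python3 - <<'E'
from wc import *
wing('w2',(240,170,370,305),'m')
wing('w1',(240,170,370,298),'l')
E
```

```text
a [-0.0376 -0.0361 -0.0154 -0.0047 -0.0038  0.0848]
bar n 79 b [-0.0109 -0.0084] y [0.0159 0.0173 0.0188]
bar angle rad (dy/db) [-0.5358  0.0118]
a [-0.038  -0.0363 -0.016  -0.005  -0.0041 -0.0033]
bar n 842 b [-0.0375  0.0297] y [-0.0056  0.0016  0.0154]
bar angle rad (dy/db) [-0.0296  0.0021]
```

```bash
python3 - <<'E'
from wc import *
wing('w2',(264,170,360,303),'m')
E
```

```text
a [-0.0376 -0.0361 -0.0228 -0.0049 -0.004  -0.0033]
bar n 840 b [-0.038   0.0292] y [-0.006   0.0027  0.0089]
bar angle rad (dy/db) [0.0381 0.0022]
```

Call:
move_arm --deltas '[{"dp":[0,21,-7],"rotation":[0,0,0]},{"dp":[0,21,0],"rotation":[0,0,0]},{"dp":[0,21,0],"rotation":[0,0,0]},{"dp":[0,0,0],"rotation":[0,0,0]}]'

```text
t: 6.42
eef_pos: [0.5613, -0.084, 0.2552]
ee_rot: [-1.568, -0.489, -3.034]
force: [-0.7, -0.8, -0.5]
width: 0.0449
```

```bash

python3 - <<'E'
from plan import *
rows(W('m')-.028*A-.003*b+.002*Y,RT,vmax=25)
E
```

```text
t 6.42 pos [ 0.5613 -0.084   0.2552] dist mm 41.1 rv [ 0.26 -0.74  0.02] rows left 2 F [-0.7 -0.8 -0.5] M [ 0.13 -1.65  0.08] w 0.0449 q [ 0.18  0.47  0.17 -0.03 -1.75  1.51]
[{"dp": [-0.8, 20.5, 0.7], "rotation": [0.1, -0.4, 0.0]}, {"dp": [-0.7, 20.5, 0.7], "rotation": [0.1, -0.4, 0.0]}]
```

Call:
move_arm --deltas '[{"dp":[-1,20,1],"rotation":[0.3,-0.7,0]},{"dp":[-0.5,19,0],"rotation":[0,0,0]},{"dp":[0,0,0],"rotation":[0,0,0]}]' --jaw 190

```text
t: 6.67
eef_pos: [0.5448, -0.0854, 0.2206]
ee_rot: [-1.568, -0.488, -3.021]
force: [0.2, -0.3, 0.2]
width: 0.0299
```

```bash

python3 - <<'E'
from plan import *
rows(W('m')-.028*A-.003*b+.002*Y,RT,vmax=25)
E
```

```text
t 6.67 pos [ 0.5448 -0.0854  0.2206] dist mm 3.3 rv [-0.14 -0.06 -0.05] rows left 1 F [ 0.2 -0.3  0.2] M [ 0.2  -1.55  0.01] w 0.0299 q [ 0.18  0.47  0.08 -0.03 -1.67  1.52]
[{"dp": [0.2, 2.7, 1.9], "rotation": [-0.1, -0.1, -0.1]}]
```

Call:
move_arm --deltas '[{"dp":[0,3,1.5],"rotation":[0,0,0]},{"dp":[0,0.3,0],"rotation":[0,0,0]},{"dp":[0,0.3,0],"rotation":[0,0,0]},{"dp":[0,0.3,0],"rotation":[0,0,0]}]' --jaw 255

```text
t: 7.0
eef_pos: [0.5444, -0.0885, 0.2194]
ee_rot: [-1.562, -0.489, -3.024]
force: [-1.9, 3.3, -2.4]
width: 0.0141
```

```bash

python3 - <<'E'
from plan import *
st('m')
E
```

```text
t 7.00 pos [ 0.5444 -0.0885  0.2194] dist mm 1.3 rv [-0.36 -0.23  0.04] rows left 1 F [-1.9  3.3 -2.4] M [ 1.34 -1.2  -0.94] w 0.0141 q [ 0.18  0.47  0.07 -0.02 -1.66  1.51]
[{"dp": [1.0, -0.7, -0.2], "rotation": [-0.4, -0.2, 0.0]}]
M.A -0.271 F abY -2.8 0.2 3.5 turn deg [ 0.36  0.23 -0.04]
```

Call:
move_arm --deltas '[{"dp":[0,0,0],"rotation":[0,2,0]},{"dp":[0,0,0],"rotation":[0,2,0]}]'

```text
t: 7.17
eef_pos: [0.5443, -0.0884, 0.2196]
ee_rot: [-1.525, -0.489, -3.105]
force: [-2.7, -3.1, -7.6]
width: 0.0134
```

```bash

python3 - <<'E'
from plan import *
st('m')
E
```

```text
t 7.17 pos [ 0.5443 -0.0884  0.2196] dist mm 1.1 rv [-0.29 -4.34  0.14] rows left 1 F [-2.7 -3.1 -7.6] M [-0.41 -2.05  0.63] w 0.0134 q [ 0.18  0.47  0.07 -0.02 -1.67  1.44]
[{"dp": [0.9, -0.6, 0.0], "rotation": [-0.3, -4.3, 0.1]}]
M.A 0.247 F abY -8.1 -0.9 -2.7 turn deg [ 0.29  4.34 -0.14]
```

Call:
move_arm --deltas '[{"dp":[0,0,0],"rotation":[0,2,0]},{"dp":[0,0,0],"rotation":[0,2,0]}]'

```text
t: 7.33
eef_pos: [0.5443, -0.0883, 0.2196]
ee_rot: [-1.487, -0.487, 3.095]
force: [-2.9, -2.4, -6.9]
width: 0.0138
```

```bash

python3 - <<'E'
from plan import *
st('m')
E
```

```text
t 7.33 pos [ 0.5443 -0.0883  0.2196] dist mm 1.1 rv [-0.26 -8.55  0.24] rows left 2 F [-2.9 -2.4 -6.9] M [-0.25 -1.79  0.5 ] w 0.0138 q [ 0.18  0.47  0.08 -0.02 -1.67  1.37]
[{"dp": [0.5, -0.3, 0.1], "rotation": [-0.1, -4.3, 0.1]}, {"dp": [0.5, -0.3, 0.0], "rotation": [-0.1, -4.3, 0.1]}]
M.A 0.225 F abY -7.6 -0.4 -2.1 turn deg [ 0.26  8.55 -0.24]
```

Call:
move_arm --deltas '[{"dp":[0,0,0],"rotation":[0,4,0]},{"dp":[0,0,0],"rotation":[0,4,0]},{"dp":[0,0,0],"rotation":[0,4,0]}]'

```text
t: 7.58
eef_pos: [0.5444, -0.0883, 0.2195]
ee_rot: [-1.377, -0.459, 2.852]
force: [-2.9, -2.2, -5.9]
width: 0.0134
```

```bash

python3 - <<'E'
from plan import *
st('m',20)
E
```

```text
t 7.58 pos [ 0.5444 -0.0883  0.2195] dist mm 1.1 rv [-0.3  -1.02  0.34] rows left 1 F [-2.9 -2.2 -5.9] M [-0.22 -1.82  0.59] w 0.0134 q [ 0.18  0.47  0.08 -0.02 -1.67  1.15]
[{"dp": [0.9, -0.6, 0.4], "rotation": [-0.3, -1.0, 0.3]}]
M.A 0.315 F abY -6.7 0.0 -1.8 turn deg [ 0.24 21.02 -0.39]
```

Call:
move_arm --deltas '[{"dp":[0,0,0],"rotation":[0,4,0]},{"dp":[0,0,0],"rotation":[0,4,0]},{"dp":[0,0,0],"rotation":[0,4,0]}]'

```text
t: 7.83
eef_pos: [0.5444, -0.0882, 0.2195]
ee_rot: [-1.277, -0.409, 2.615]
force: [-2.6, -1.7, -7.1]
width: 0.0137
```

```bash

python3 - <<'E'
from plan import *
st('m',33)
E
```

```text
t 7.83 pos [ 0.5444 -0.0882  0.2195] dist mm 1.2 rv [-0.39 -0.65  0.43] rows left 1 F [-2.6 -1.7 -7.1] M [-0.28 -1.9   0.58] w 0.0137 q [ 0.18  0.47  0.08 -0.02 -1.67  0.93]
[{"dp": [0.8, -0.6, 0.6], "rotation": [-0.4, -0.7, 0.4]}]
M.A 0.276 F abY -7.6 -0.8 -1.4 turn deg [ 0.25 33.65 -0.53]
```

Call:
move_arm --deltas '[{"dp":[0,0,0],"rotation":[0,3,0]},{"dp":[0,0,0],"rotation":[0,2,0]}]'

```text
t: 8.0
eef_pos: [0.5444, -0.0882, 0.2195]
ee_rot: [-1.238, -0.381, 2.517]
force: [-3.7, -2.4, -6.4]
width: 0.0135
```

```bash

python3 - <<'E'
from plan import *
st('m',39)
E
```

```text
t 8.00 pos [ 0.5444 -0.0882  0.2195] dist mm 1.2 rv [-0.45 -0.06  0.51] rows left 1 F [-3.7 -2.4 -6.4] M [-0.08 -1.69  0.5 ] w 0.0135 q [ 0.18  0.48  0.08 -0.03 -1.68  0.84]
[{"dp": [0.7, -0.6, 0.7], "rotation": [-0.5, -0.1, 0.5]}]
M.A 0.302 F abY -7.5 0.5 -1.9 turn deg [ 0.26 39.06 -0.64]
```

Call:
move_arm --deltas '[{"dp":[0,0,0],"rotation":[0,1.5,0]},{"dp":[0,0,0],"rotation":[0,1.5,0]}]'

```text
t: 8.17
eef_pos: [0.5444, -0.0882, 0.2195]
ee_rot: [-1.217, -0.364, 2.461]
force: [-3.2, -2.9, -6.1]
width: 0.0137
```

```bash

python3 - <<'E'
from plan import *
st('m',39)
E
```

```text
t 8.17 pos [ 0.5444 -0.0882  0.2195] dist mm 1.2 rv [-0.5  -3.24  0.59] rows left 1 F [-3.2 -2.9 -6.1] M [-0.2  -1.81  1.24] w 0.0137 q [ 0.18  0.48  0.08 -0.03 -1.68  0.78]
[{"dp": [0.7, -0.5, 0.8], "rotation": [-0.5, -3.2, 0.6]}]
M.A 0.899 F abY -7.0 0.2 -2.5 turn deg [ 0.27 42.24 -0.74]
```

Call:
move_arm --deltas '[{"dp":[0,0,0],"rotation":[0,1.5,0]},{"dp":[0,0,0],"rotation":[0,1,0]},{"dp":[0,0,0],"rotation":[0,0,0]}]'

```text
t: 8.42
eef_pos: [0.5444, -0.0882, 0.2196]
ee_rot: [-1.2, -0.351, 2.415]
force: [-3.5, -2.5, -5.4]
width: 0.0143
```

```bash

python3 - <<'E'
from plan import *
st('m',39)
E
```

```text
t 8.42 pos [ 0.5444 -0.0882  0.2196] dist mm 1.1 rv [-0.58 -5.82  0.73] rows left 1 F [-3.5 -2.5 -5.4] M [ 0.05 -1.48  1.18] w 0.0143 q [ 0.18  0.48  0.09 -0.03 -1.68  0.74]
[{"dp": [0.6, -0.5, 0.8], "rotation": [-0.6, -5.8, 0.7]}]
M.A 0.976 F abY -6.6 0.8 -2.1 turn deg [ 0.32 44.82 -0.9 ]
```

Call:
move_arm --deltas '[{"dp":[0,0,0],"rotation":[0,0,0]},{"dp":[0,0,0],"rotation":[0,0,0]},{"dp":[0,-5,0],"rotation":[0,0,0]},{"dp":[0,-25,0],"rotation":[0,0,0]},{"dp":[0,-30,0],"rotation":[0,0,0]}]' --jaw 120

```text
t: 8.83
eef_pos: [0.5731, -0.084, 0.2734]
ee_rot: [-1.198, -0.353, 2.415]
force: [0.6, 0.0, -0.1]
width: 0.0418
```

Call:
move_arm --deltas '[{"dp":[0,-35,0],"rotation":[0,-3,0]},{"dp":[0,-15,0],"rotation":[0,-5,0]},{"dp":[0,0,0],"rotation":[0,-5,0]},{"dp":[0,0,0],"rotation":[0,0,0]}]'

```text
t: 9.17
eef_pos: [0.6033, -0.0808, 0.3283]
ee_rot: [-1.297, -0.415, 2.66]
force: [-0.6, 0.1, -0.7]
width: 0.0466
```

```bash

python3 - <<'E'
from plan import *
s=arm.get_state();f=save('wrist','pics/w3.png');np.savez('pics/w3s.npz',p=s["eef_pos"],r=s["ee_rot"])
save('top','pics/t3.png')
st('m',39)
E
```

```text
t 9.27 pos [ 0.6026 -0.0809  0.3276] dist mm 122.4 rv [-0.26  7.33  0.16] rows left 5 F [ 0.3 -0.2  0.1] M [ 0.22 -1.61  0.03] w 0.0466 q [ 0.17  0.52  0.4  -0.02 -1.94  0.96]
[{"dp": [0.2, 24.5, 0.2], "rotation": [-0.1, 1.5, 0.0]}, {"dp": [0.3, 24.5, 0.2], "rotation": [-0.1, 1.5, 0.0]}, {"dp": [0.3, 24.5, 0.2], "rotation": [-0.1, 1.5, 0.0]}, {"dp": [0.3, 24.5, 0.2], "rotation": [-0.1, 1.5, 0.0]}, {"dp": [0.3, 24.5, 0.3], "rotation": [-0.1, 1.5, 0.0]}]
M.A 0.035 F abY 0.2 -0.1 -0.2 turn deg [ 0.19 31.67 -0.24]
```

View pics/w3.png

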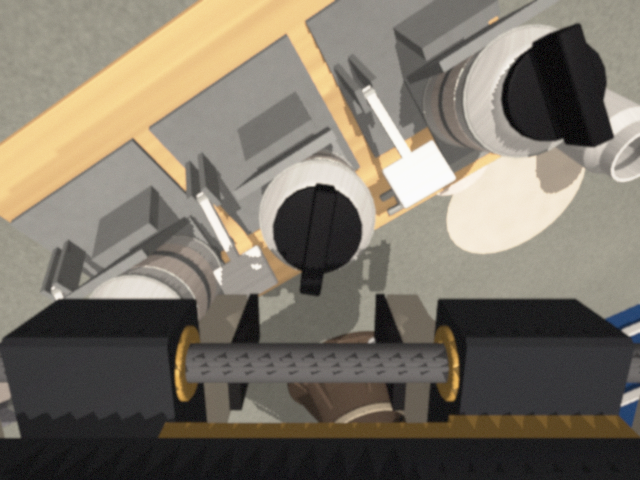

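```bash
python3 - <<'E'
from plan import *
from m import cloud
def ang(n,box,k):
    f=np.load(f'pics/{n}.npz');s=np.load(f'pics/{n}s.npz')
    T=np.eye(4);T[:3,:3]=R.from_euler('xyz',s['r']).as_matrix();T[:3,3]=s['p'];T=T@f["mount"]
    p=f["pixels"];x0,y0,x1,y1=box;m=np.zeros(p.shape[:2],np.uint8);m[y0:y1,x0:x1]=(p[y0:y1,x0:x1].max(2)<30)
    vs,us=np.where(m);P=cloud(f,vs,us,T)-W(k);a=P@A
    o=(a>-.010)&(a<.0)
    r=cv2.minAreaRect(np.c_[P[o]@b,P[o]@Y].astype(np.float32)*1000);print(o.sum(),r)
    q=np.c_[P[o]@b,P[o]@Y];q-=q.mean(0);u,sv,vt=np.linalg.svd(q);print("angle rad",np.arctan(vt[0][1]/vt[0][0]).round(3))
ang('w2',(264,170,360,303),'m')
ang('w3',(262,170,370,297),'m')
E
```

```text
829 ((-4.089996337890625, 1.3006219863891602), (68.02403259277344, 14.057384490966797), 4.287792205810547)
angle rad 0.04
650 ((-3.9002456665039062, 0.7546730041503906), (68.15821838378906, 13.983356475830078), 40.03038787841797)
angle rad 0.664
```

```bash
cat >> plan.py <<'E'
RF=np.c_[Y,[0,0,-1],-B[:,0]]
def F(x,z,y=-.065): return B@np.array([x,y,z])
def fl(x,z,**k):
    rows(F(x,z),RF,**k);s=arm.get_state();print("board pos",(B.T@s["eef_pos"]).round(4),"board F",(B.T@s["force"]).round(1))
E
python3 - <<'E'
from plan import *
fl(.416,.36)
E
```

```text
t 9.27 pos [ 0.6026 -0.0809  0.3276] dist mm 196.4 rv [-25.84  57.13  14.28] rows left 10 F [ 0.3 -0.2  0.1] M [ 0.22 -1.61  0.03] w 0.0466 q [ 0.17  0.52  0.4  -0.02 -1.94  0.96]
[{"dp": [18.9, 5.3, 1.2], "rotation": [-2.6, 5.7, 1.4]}, {"dp": [18.8, 4.7, 3.3], "rotation": [-2.6, 5.7, 1.4]}, {"dp": [18.5, 4.1, 5.4], "rotation": [-2.6, 5.7, 1.4]}, {"dp": [17.9, 3.3, 7.3], "rotation": [-2.6, 5.7, 1.4]}, {"dp": [17.2, 2.5, 9.2], "rotation": [-2.6, 5.7, 1.4]}]
board pos [ 0.5882 -0.1537  0.3276] board F [ 0.2 -0.2  0.1]
```

Call:
move_arm --deltas '[{"dp":[19,0,1],"rotation":[-2.6,5.7,1.4]},{"dp":[19,3,3],"rotation":[-2.6,5.7,1.4]},{"dp":[18,4,5],"rotation":[-2.6,5.7,1.4]},{"dp":[18,3,7],"rotation":[-2.6,5.7,1.4]},{"dp":[17,2.5,9],"rotation":[-2.6,5.7,1.4]}]' --jaw 255 --squeeze 10

```text
t: 9.68
eef_pos: [0.5151, -0.0436, 0.3397]
ee_rot: [-1.368, -0.175, 2.14]
force: [-0.1, -0.8, 0.5]
width: 0.0188
```

```bash
python3 - <<'E'
from plan import *
fl(.416,.36)
E
```

```text
t 9.68 pos [ 0.5151 -0.0436  0.3397] dist mm 101.0 rv [-13.61  26.49   7.24] rows left 5 F [-0.1 -0.8  0.5] M [ 0.03 -0.82 -0.01] w 0.0188 q [ 0.22  0.22  0.08 -0.09 -1.68  0.37]
[{"dp": [15.7, 1.2, 12.7], "rotation": [-2.7, 5.3, 1.4]}, {"dp": [14.4, 0.2, 14.1], "rotation": [-2.7, 5.3, 1.4]}, {"dp": [13.1, -0.8, 15.4], "rotation": [-2.7, 5.3, 1.4]}, {"dp": [11.6, -1.9, 16.4], "rotation": [-2.7, 5.3, 1.4]}, {"dp": [9.9, -3.0, 17.3], "rotation": [-2.7, 5.3, 1.4]}]
board pos [ 0.506  -0.1061  0.3397] board F [-0.2 -0.7  0.5]
```

Call:
move_arm --deltas '[{"dp":[16,1,13],"rotation":[-2.7,5.3,1.4]},{"dp":[14,0,14],"rotation":[-2.7,5.3,1.4]},{"dp":[13,-1,15],"rotation":[-2.7,5.3,1.4]},{"dp":[12,-2,16],"rotation":[-2.7,5.3,1.4]},{"dp":[10,-3,17],"rotation":[-2.7,5.3,1.4]}]'

```text
t: 10.1
eef_pos: [0.4161, -0.0125, 0.3589]
ee_rot: [-1.578, -0.0, 1.648]
force: [-0.6, 2.5, 1.8]
width: 0.0004
```

```bash
python3 - <<'E'
from plan import *
fl(.416,.27)
save('side','pics/s4.png')
E
```

```text
t 10.10 pos [ 0.4161 -0.0125  0.3589] dist mm 89.1 rv [ 0.39 -2.59  0.01] rows left 3 F [-0.6  2.5  1.8] M [ 0.26  0.07 -0.01] w 0.0004 q [ 0.45 -0.16 -0.28  0.   -1.44 -0.37]
[{"dp": [-0.6, 29.7, -1.3], "rotation": [0.1, -0.9, 0.0]}, {"dp": [-0.6, 29.7, -1.4], "rotation": [0.1, -0.9, 0.0]}, {"dp": [-0.6, 29.6, -1.5], "rotation": [0.1, -0.9, 0.0]}]
board pos [ 0.4115 -0.0632  0.3589] board F [-0.3  2.5  1.8]
```

View pics/s4.png

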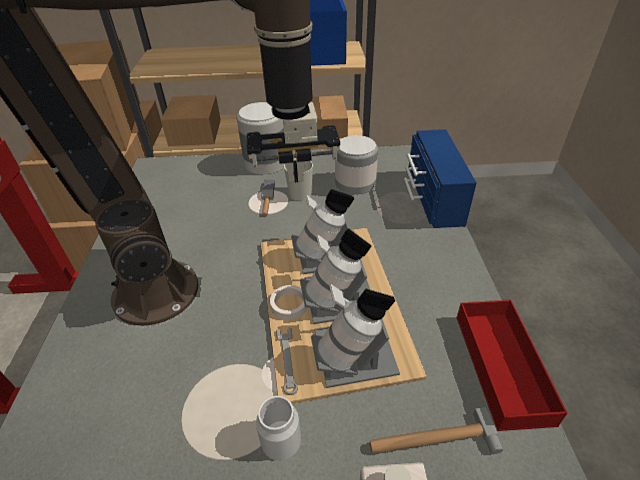

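Call:
move_arm --deltas '[{"dp":[-0.6,30,1],"rotation":[0.1,-0.9,0]},{"dp":[-0.6,30,1],"rotation":[0.1,-0.9,0]},{"dp":[-0.6,30,1],"rotation":[0.1,-0.8,0]},{"dp":[0,0,0],"rotation":[0,0,0]}]'

```text
t: 10.48
eef_pos: [0.4065, -0.014, 0.2719]
ee_rot: [-1.593, -0.005, 1.672]
force: [-2.3, -1.0, -1.5]
width: 0.0008
```

```bash
python3 - <<'E'
from plan import *
fl(.406,.157)
f=save('side','pics/s5.png')
im=f["pixels"][90:330,220:440,::-1];cv2.imwrite('pics/s5c.png',cv2.resize(im,None,fx=2.4,fy=2.4,interpolation=cv2.INTER_CUBIC))
f=save('wrist','pics/w5.png')
E
```

```text
t 10.48 pos [ 0.4065 -0.014   0.2719] dist mm 115.0 rv [ 1.3  -1.2   0.29] rows left 4 F [-2.3 -1.  -1.5] M [-0.04  0.33 -0.02] w 0.0008 q [ 0.46 -0.15 -0.47  0.   -1.23 -0.36]
[{"dp": [-0.5, 28.7, -0.4], "rotation": [0.3, -0.3, 0.1]}, {"dp": [-0.5, 28.7, -0.6], "rotation": [0.3, -0.3, 0.1]}, {"dp": [-0.5, 28.7, -0.7], "rotation": [0.3, -0.3, 0.1]}, {"dp": [-0.4, 28.7, -0.9], "rotation": [0.3, -0.3, 0.1]}]
board pos [ 0.4017 -0.0634  0.2719] board F [-2.4 -0.7 -1.5]
```

View pics/s5c.png

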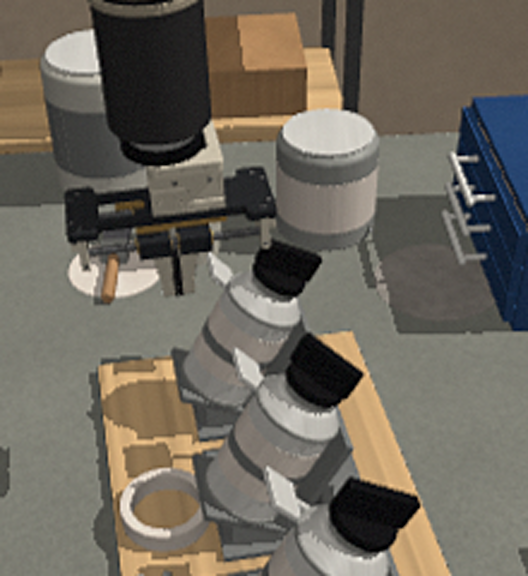

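View pics/w5.png

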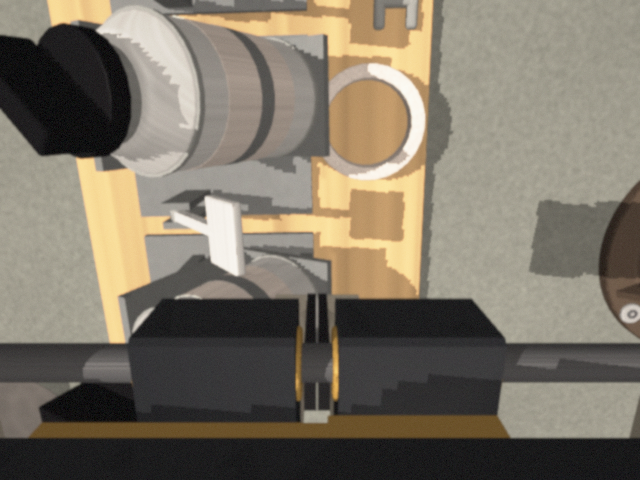

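Call:
move_arm --deltas '[{"dp":[-0.5,29,0],"rotation":[0.3,-0.3,0]},{"dp":[-0.5,29,-0.5],"rotation":[0.3,-0.3,0]},{"dp":[-0.5,28,-0.5],"rotation":[0.3,-0.3,0]},{"dp":[-0.5,26,-1],"rotation":[0.3,-0.3,0]}]'

```text
t: 10.92
eef_pos: [0.4249, -0.0127, 0.176]
ee_rot: [-1.601, -0.006, 1.69]
force: [0.2, -0.0, -0.1]
width: 0.0003
```

```bash
python3 - <<'E'
from plan import *
fl(.516,.160,vmax=15)
f=save('side','pics/s6.png')
im=f["pixels"][90:330,220:440,::-1];cv2.imwrite('pics/s6c.png',cv2.resize(im,None,fx=2.4,fy=2.4,interpolation=cv2.INTER_CUBIC))
E
```

```text
t 10.92 pos [ 0.4249 -0.0127  0.176 ] dist mm 97.2 rv [ 1.76 -0.18  0.35] rows left 7 F [ 0.2 -0.  -0.1] M [0.08 0.05 0.02] w 0.0003 q [ 0.44 -0.04 -0.6   0.   -0.98 -0.33]
[{"dp": [-0.1, 2.7, -13.6], "rotation": [0.3, -0.0, 0.1]}, {"dp": [-0.1, 2.7, -13.6], "rotation": [0.3, -0.0, 0.1]}, {"dp": [-0.1, 2.6, -13.6], "rotation": [0.3, -0.0, 0.1]}, {"dp": [-0.1, 2.5, -13.7], "rotation": [0.3, -0.0, 0.1]}, {"dp": [-0.1, 2.5, -13.7], "rotation": [0.3, -0.0, 0.1]}]
board pos [ 0.4201 -0.0644  0.176 ] board F [ 0.2 -0.1 -0.1]
```

View pics/s6c.png

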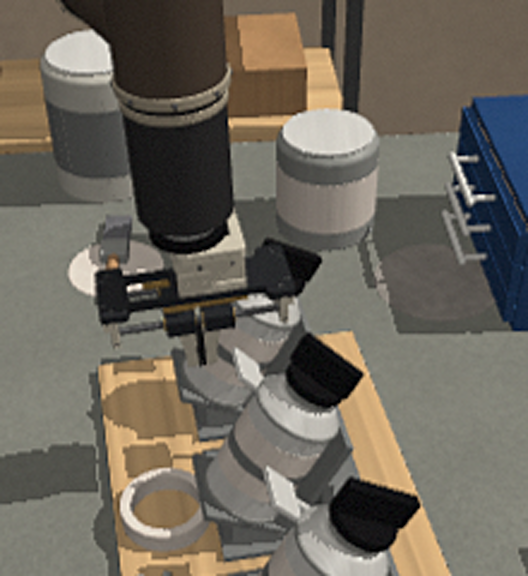

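Call:
move_arm --deltas '[{"dp":[0,9,0],"rotation":[0.8,0,0]},{"dp":[0,9,0],"rotation":[0.8,0,0]},{"dp":[0,0,0],"rotation":[0,0,0]}]'

```text
t: 11.22
eef_pos: [0.4261, -0.0127, 0.1561]
ee_rot: [-1.567, -0.004, 1.686]
force: [0.4, 0.5, 0.6]
width: 0.0003
```

```bash
python3 - <<'E'
from plan import *
fl(.52,.160,vmax=14)
E
```

```text
t 11.22 pos [ 0.4261 -0.0127  0.1561] dist mm 98.7 rv [-0.24 -0.39  0.24] rows left 8 F [0.4 0.5 0.6] M [ 0.04 -0.03  0.  ] w 0.0003 q [ 0.43  0.01 -0.6  -0.01 -0.96 -0.31]
[{"dp": [0.0, -0.5, -12.3], "rotation": [-0.0, -0.0, 0.0]}, {"dp": [0.0, -0.5, -12.3], "rotation": [-0.0, -0.0, 0.0]}, {"dp": [0.0, -0.5, -12.3], "rotation": [-0.0, -0.0, 0.0]}, {"dp": [-0.0, -0.5, -12.3], "rotation": [-0.0, -0.0, 0.0]}, {"dp": [-0.0, -0.5, -12.3], "rotation": [-0.0, -0.0, 0.0]}]
board pos [ 0.4214 -0.0646  0.1561] board F [0.4 0.5 0.6]
```

Call:
move_arm --deltas '[{"dp":[0,0,-10],"rotation":[0,0,0]},{"dp":[0,0,-10],"rotation":[0,0,0]},{"dp":[0,0,-10],"rotation":[0,0,0]},{"dp":[0,0,-8],"rotation":[0,0,0]}]'

```text
t: 11.55
eef_pos: [0.4656, -0.0088, 0.1613]
ee_rot: [-1.566, -0.003, 1.685]
force: [-2.5, -0.4, 1.9]
width: 0.0002
```

```bash
python3 - <<'E'
from plan import *
fl(.52,.160,vmax=14)
f=save('side','pics/s7.png')
im=f["pixels"][90:330,220:440,::-1];cv2.imwrite('pics/s7c.png',cv2.resize(im,None,fx=2.4,fy=2.4,interpolation=cv2.INTER_CUBIC))
f=save('wrist','pics/w7.png')
E
```

```text
t 11.55 pos [ 0.4656 -0.0088  0.1613] dist mm 59.0 rv [-0.29 -0.46  0.18] rows left 5 F [-2.5 -0.4  1.9] M [0.05 0.81 0.02] w 0.0002 q [ 0.4   0.07 -0.52 -0.01 -0.98 -0.28]
[{"dp": [0.2, 0.2, -11.8], "rotation": [-0.1, -0.1, 0.0]}, {"dp": [0.2, 0.2, -11.8], "rotation": [-0.1, -0.1, 0.0]}, {"dp": [0.2, 0.2, -11.8], "rotation": [-0.1, -0.1, 0.0]}, {"dp": [0.1, 0.2, -11.8], "rotation": [-0.1, -0.1, 0.0]}, {"dp": [0.1, 0.2, -11.8], "rotation": [-0.1, -0.1, 0.0]}]
board pos [ 0.4611 -0.0655  0.1613] board F [-2.5 -0.1  1.9]
```

View pics/s7c.png

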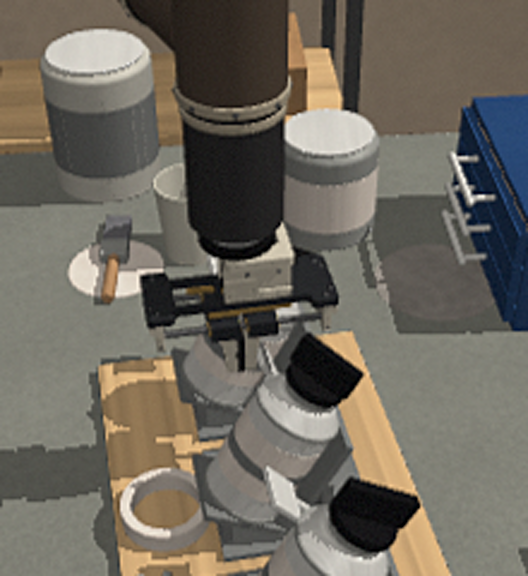

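View pics/w7.png

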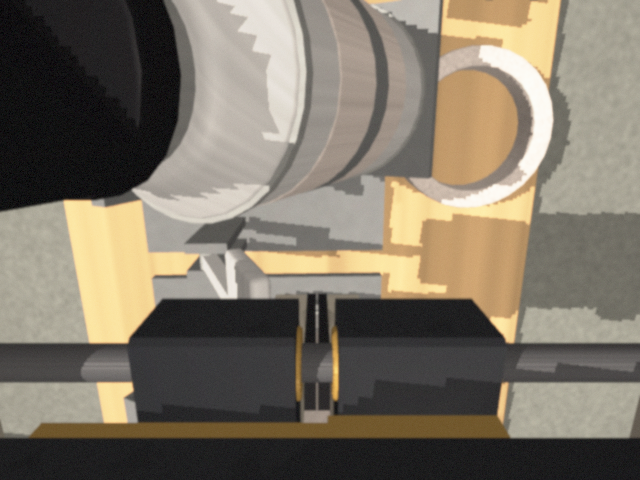

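Call:
move_arm --deltas '[{"dp":[0,2,-10],"rotation":[0,0,0]},{"dp":[0,1.5,-10],"rotation":[0,0,0]},{"dp":[0,1.5,-10],"rotation":[0,0,0]}]'

```text
t: 11.9
eef_pos: [0.4972, -0.0052, 0.158]
ee_rot: [-1.57, -0.004, 1.684]
force: [-1.8, 0.3, 1.5]
width: 0.0004
```

```bash
python3 - <<'E'
from plan import *
fl(.53,.160,vmax=14)
f=save('wrist','pics/w8.png')
z=f["z_map"];print("min depth upper", np.percentile(z[:220][z[:220]>0],[0,1,5]).round(3))
E
```

```text
t 11.90 pos [ 0.4972 -0.0052  0.158 ] dist mm 37.2 rv [-0.06 -0.5   0.22] rows left 3 F [-1.8  0.3  1.5] M [0.08 0.54 0.02] w 0.0004 q [ 0.38  0.13 -0.47 -0.   -0.98 -0.27]
[{"dp": [0.4, -0.7, -12.4], "rotation": [-0.0, -0.2, 0.1]}, {"dp": [0.3, -0.7, -12.4], "rotation": [-0.0, -0.2, 0.1]}, {"dp": [0.3, -0.7, -12.4], "rotation": [-0.0, -0.2, 0.1]}]
board pos [ 0.4929 -0.0658  0.158 ] board F [-1.8  0.5  1.5]
min depth upper [0.06  0.063 0.065]
```

View pics/w8.png

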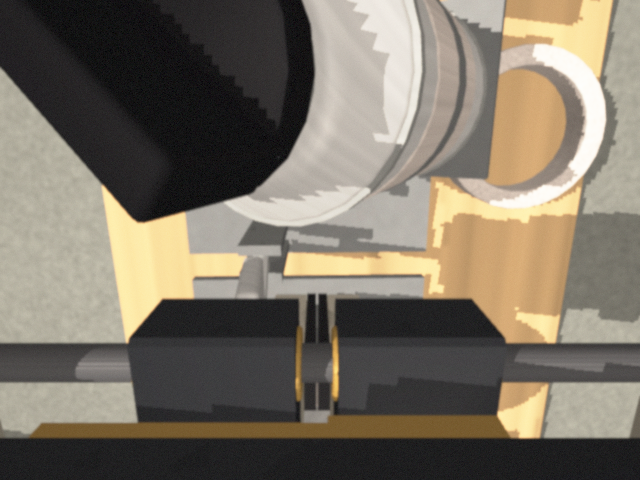

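Call:
move_arm --deltas '[{"dp":[0,1.5,-10],"rotation":[0,0,0]},{"dp":[0,1,-8],"rotation":[0,0,0]}]'

```text
t: 12.12
eef_pos: [0.5179, -0.0027, 0.155]
ee_rot: [-1.571, -0.004, 1.684]
force: [-1.6, -0.9, 1.1]
width: 0.0003
```

```bash
python3 - <<'E'
from plan import *
fl(.53,.160,vmax=14)
E
```

```text
t 12.12 pos [ 0.5179 -0.0027  0.155 ] dist mm 17.0 rv [-0.01 -0.49  0.21] rows left 2 F [-1.6 -0.9  1.1] M [0.12 0.52 0.04] w 0.0003 q [ 0.37  0.16 -0.43 -0.   -0.98 -0.26]
[{"dp": [0.5, -2.5, -8.1], "rotation": [-0.0, -0.2, 0.1]}, {"dp": [0.4, -2.5, -8.1], "rotation": [-0.0, -0.2, 0.1]}]
board pos [ 0.5137 -0.0658  0.155 ] board F [-1.7 -0.7  1.1]
```

Call:
move_arm --deltas '[{"dp":[0,0,-4],"rotation":[0,0,0]},{"dp":[0,0,-4],"rotation":[0,0,0]}]'

```text
t: 12.28
eef_pos: [0.521, -0.003, 0.1537]
ee_rot: [-1.557, -0.002, 1.683]
force: [-28.2, 3.3, 24.4]
width: 0.0005
```

```bash
python3 - <<'E'
from plan import *
fl(.53,.160,vmax=14)
E
```

```text
t 12.28 pos [ 0.521  -0.003   0.1537] dist mm 14.7 rv [-0.8  -0.54  0.14] rows left 2 F [-28.2   3.3  24.4] M [1.31 9.92 0.13] w 0.0005 q [ 0.37  0.18 -0.41 -0.01 -0.99 -0.25]
[{"dp": [0.8, -3.2, -6.6], "rotation": [-0.4, -0.3, 0.1]}, {"dp": [0.8, -3.2, -6.6], "rotation": [-0.4, -0.3, 0.1]}]
board pos [ 0.5168 -0.0665  0.1537] board F [-27.6   6.7  24.4]
```

Call:
move_arm --deltas '[{"dp":[0,-1,8],"rotation":[0,0,0]},{"dp":[0,0,15],"rotation":[0,0,0]},{"dp":[0,0,20],"rotation":[0,0,0]},{"dp":[0,0,25],"rotation":[0,0,0]}]'

```text
t: 12.62
eef_pos: [0.4553, -0.0101, 0.1541]
ee_rot: [-1.554, -0.001, 1.683]
force: [-0.3, -0.0, 0.2]
width: 0.0008
```

```bash
python3 - <<'E'
from plan import *
fl(.43,.25,vmax=30)
f=save('wrist','pics/w9.png')
f=save('side','pics/s9.png')
im=f["pixels"][90:330,220:440,::-1];cv2.imwrite('pics/s9c.png',cv2.resize(im,None,fx=2.4,fy=2.4,interpolation=cv2.INTER_CUBIC))
E
```

```text
t 12.62 pos [ 0.4553 -0.0101  0.1541] dist mm 98.1 rv [-0.98 -0.58  0.08] rows left 4 F [-0.3 -0.   0.2] M [ 0.09 -0.01 -0.03] w 0.0008 q [ 0.41  0.07 -0.54 -0.01 -0.98 -0.29]
[{"dp": [0.1, -23.9, 5.6], "rotation": [-0.2, -0.1, 0.0]}, {"dp": [0.1, -23.9, 5.5], "rotation": [-0.2, -0.1, 0.0]}, {"dp": [0.1, -23.9, 5.4], "rotation": [-0.2, -0.1, 0.0]}, {"dp": [0.1, -24.0, 5.3], "rotation": [-0.2, -0.1, 0.0]}]
board pos [ 0.4507 -0.0655  0.1541] board F [-0.3  0.   0.2]
```

View pics/w9.png

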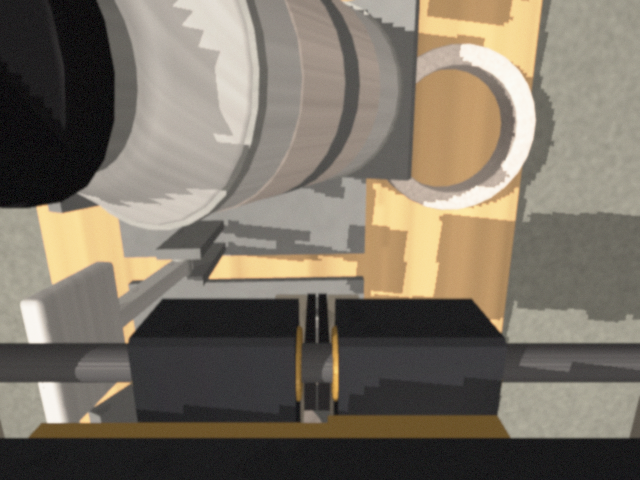

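View pics/s9c.png

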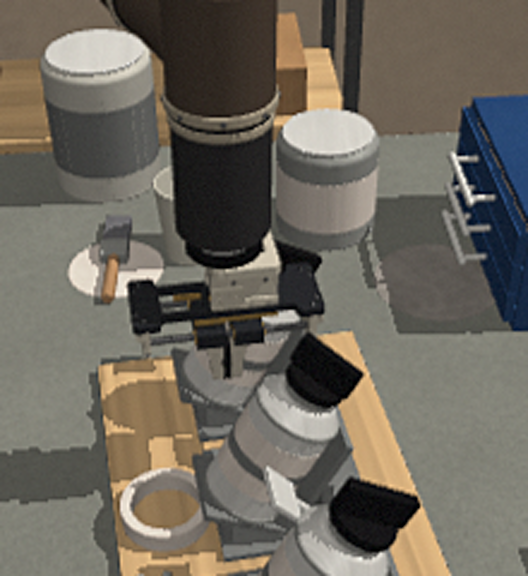

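Call:
move_arm --deltas '[{"dp":[0,-30,3],"rotation":[0,0,0]},{"dp":[0,-35,0],"rotation":[0,0,0]},{"dp":[0,-38,0],"rotation":[0,0,0]},{"dp":[0,-38,0],"rotation":[0,0,0]},{"dp":[0,-38,0],"rotation":[0,0,0]}]'

```text
t: 13.13
eef_pos: [0.4495, -0.0115, 0.3329]
ee_rot: [-1.54, -0.001, 1.682]
force: [1.1, 0.9, -1.0]
width: 0.0006
```

Call:
move_arm --deltas '[{"dp":[30,-20,0],"rotation":[0,0,0]},{"dp":[38,0,0],"rotation":[0,0,0]},{"dp":[38,0,0],"rotation":[0,0,0]},{"dp":[38,0,0],"rotation":[0,0,0]},{"dp":[38,0,0],"rotation":[0,0,0]}]'

```text
t: 13.55
eef_pos: [0.4369, 0.1724, 0.3678]
ee_rot: [-1.563, -0.007, 1.671]
force: [1.8, 0.2, 0.4]
width: 0.0004
```

Call:
move_arm --deltas '[{"dp":[38,0,0],"rotation":[0,0,0]},{"dp":[38,0,0],"rotation":[0,0,0]},{"dp":[38,0,0],"rotation":[0,0,0]},{"dp":[38,0,0],"rotation":[0,0,0]},{"dp":[0,0,0],"rotation":[0,0,0]}]'

```text
t: 13.97
eef_pos: [0.4208, 0.3392, 0.37]
ee_rot: [-1.568, -0.012, 1.675]
force: [-0.3, -0.8, -0.3]
width: 0.0008
```

```bash
python3 - <<'E'
from plan import *
print(arm.get_state()["t"])
f=save('top','pics/t9.png');save('side','pics/s10.png')
im=f["pixels"][170:345,220:460,::-1];cv2.imwrite('pics/t9c.png',cv2.resize(im,None,fx=3.2,fy=3.2,interpolation=cv2.INTER_CUBIC))
E
```

```text
13.9667
```

View pics/t9c.png

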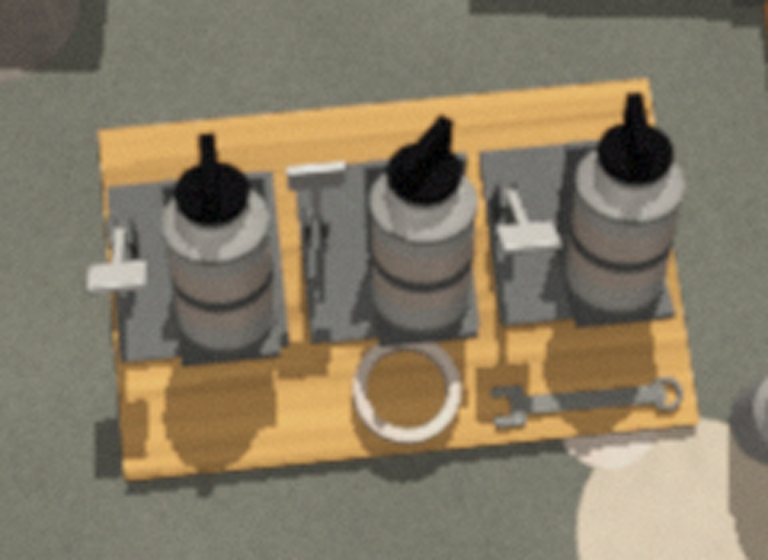

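View pics/s10.png

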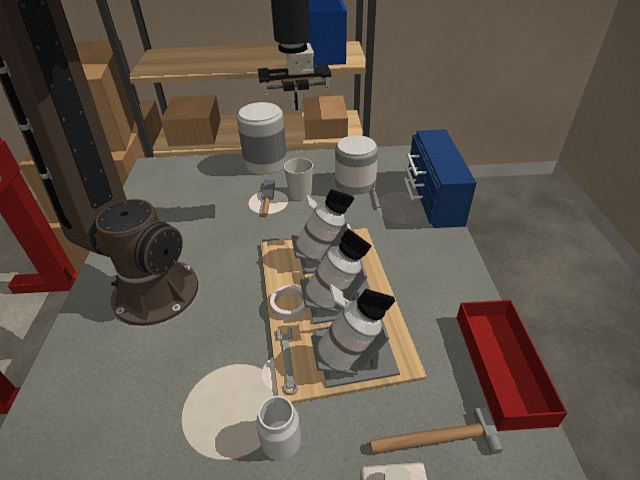

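```bash
python3 - <<'E'
from plan import *
from m import cloud
f=dict(np.load('pics/t9.npz'));p=f["pixels"]
m=np.zeros((480,640),bool);m[216:232,306:332]=True;m&=p.max(2)>130
vs,us=np.where(m);P=cloud(f,vs,us,f["cam_to_world"])@B;P=P[P[:,2]>.1]
print(len(P),np.percentile(P,[2,25,50,75,98],axis=0).round(4).tolist())
d=P-np.array([.5245,0,.0896]);print("lean deg",np.percentile(np.degrees(np.arctan2(d[:,0],d[:,2])),[5,50,95]).round(1),np.percentile(np.hypot(d[:,0],d[:,2]),[5,95]).round(3))
m=np.zeros((480,640),bool);m[200:240,335:370]=True;m&=p.max(2)<28
vs,us=np.where(m);P=cloud(f,vs,us,f["cam_to_world"])-W('m');a=P@A;o=(a>-.012)&(a<.004)
print(o.sum(),cv2.minAreaRect(np.c_[P[o]@b,P[o]@Y].astype(np.float32)*1000))
E
```

```text
46 [[0.5312, -0.0883, 0.1574], [0.5369, -0.0771, 0.1868], [0.5391, -0.0621, 0.1894], [0.5406, -0.0496, 0.1906], [0.5425, -0.0406, 0.1942]]
lean deg [ 6.   8.4 10.2] [0.078 0.105]
113 ((1.3309478759765625, 0.8000984191894531), (68.4165267944336, 16.764394760131836), 42.63524627685547)
```

```bash
python3 -c "
from station import arm
print(arm.job_done())"
```

```text
the job is handed in; nothing more can be done
None
```

I found the loose cap on the middle tin, turned it fully home and then raised the flag beside it. The job is handed in, with the clock at about 14 s of the 72 s allowed.

- **Left cap:** it held at about 1 N m and the pads slipped slightly on the bar, so I judged it tight, let go and left it.
- **Middle cap:** it turned at about 0.25–0.3 N m until the torque jumped to about 0.9–1.0 N m at the stop. The wrist camera then put the bar at 40.0° by rectangle fit (0.70 rad). A line fit to the same points gave 0.66 rad, and the top camera gave 42.6° on few pixels. I relied on the torque stop.
- **Middle flag:** I pushed it from the robot's side until the force rose to about 28 N along the push with 24 N upward, which I took for the stop. The upward part was larger than I expected and I did not explain it. The top camera then showed it leaning about 8.4° past upright (spread 6–10°), against a nominal 9°.
- **Right cap:** I did not test it, because the loose one had already been found.

In the last pictures the other two flags were still lowered, and the tape, the wrench and the rest looked where they had been. The arm was clear of everything when I handed in. During the first approach the fingertips lightly touched the left cap's disc, at about 10 N.

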